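# Open the beaker shaker, brush out the beakers and clear them to the tray

## Robot

A 6-joint arm with a two-finger parallel gripper is mounted at the origin on the work surface. World frame = base frame: x ahead of the robot, y to its left, z up, the work surface at z = 0. Lengths are in mm, angles in degrees, forces in N, time in s.
With the tool pointing down it reaches from about 350 to 850 mm from the base axis. Payload 8.1 kg.
Tool frame: the origin (TCP) lies midway between the tips of the shut fingers; the grasp point (between the pads) lies 19 mm behind it; z points along the fingers, y is the direction in which the jaws open and shut (so a half turn about z gives the same grasp; the last joint's range is limited). The gripper opens to 85 mm and grips with 20 to 120 N. Pads are 22 mm wide; open, the fingers measure 114 mm over their backs; the gripper's body (76 mm by 85 mm) begins 54 mm behind the grasp point. The pads swing forward as they close: fully open they stand 13 mm farther back than shut.
Start: joints at [-81.727, 7.471, 85.268, -0, 87.261, -4.893], TCP at [136.69, -584.227, 193.892] pointing down, gripper open.
Joint ranges: [-169.43, 169.43], [-51.17, 129.36], [1.28, 143.12], [-76.62, 256.62], [0, 156.53], [-152.29, 152.29]. Speed limits (degrees/s): [136.94, 136.94, 159.86, 180, 180, 180].

## Interface

Orientations are given as [roll, pitch, yaw] about the fixed x, y, z axes, in that order (R = Rz(yaw) Ry(pitch) Rx(roll)).
In Python, from bench import telemetry, snapshot, camera_params, job gives the robot as it stands. The module is installed in compiled form; this text tells all that it offers.
- The arm moves only by the shell command python3 -m jog 'ROWS' [FORCE]. ROWS is JSON, a list that holds one entry, the list of rows, each a list of 7 numbers: the shift along the tool's x, y, z in units of 50 mm (1.0 is 50 mm), then the turn, a rotation vector about the tool's x, y, z in units of 2 pi rad (1.0 is 2 pi rad), then the opening, from 0 (shut) to 1 (fully open). In form: [[[dx, dy, dz, rx, ry, rz, claw], ...]]. A call has 1 to 12 rows; each row shifts and turns the commanded pose from where the row before left it, along the tool's axes as they then stand; what a row does not reach is not made up. A row lasts 1/8 s, in which the tool goes at most 62.5 mm and 10.7 degrees, less where a joint would pass 70% of its speed; a pose out of reach is approached as far as the arm can. A call with a number of a shift or a turn outside -1 to 1 is refused whole. A call with a gripper value outside its range is refused whole. The fingers move at their own pace and stop on an object; FORCE is the grip in N (left out, the last holds). Time passes only in rows, so rows that do not move let the fingers close. It gives the time, the measured TCP pose, the force and the opening at its end, in the units of the state.
- telemetry.sense(): the state, without advancing time (a new reading comes with each control period).
- snapshot(name): name is "scene" or "top" or "wrist"; returns (picture, depth): 480x640x3 uint8, red, green, blue; 480x640 float32, mm along the optical axis (not along the pixel's ray), 0 where there is no reading.
- camera_params(name): a dict with "K" (3x3 intrinsics, pixels), "D" ([k1, k2, p1, p2, k3] as OpenCV has them; the pictures are not rectified), "extrinsics" (4x4, takes a point from camera to world coordinates). Camera axes: x right, y down, z forward; pixel columns grow to the right and rows downward; lengths in mm; the calibration is good to about 2 mm. A picture is of the moment at which its call begins: read the wrist's pose just before it. camera_params takes no time and is no camera call; for the wrist camera it gives the pose at the moment of the call.
- job.hand_in(): hands the job in, once; it reports no verdict.
The state is a dict: "time": time; "joint_pos": joint angles; "qd": joint speeds; "joint_efforts": joint torques, N m; "tool_pos": TCP position; "tcp_rot": TCP orientation; "ft_force": force on the tool from outside, world axes, zero at the start; "wrist_torque": the same for the moment, N m; "finger_gap": finger opening in mm.
Only numpy, scipy, OpenCV 4.12 (cv2) and the standard library are available. Lean on these libraries where they do the work, as an engineer would, in place of code of your own. Each camera call takes 0.05 s, during which the arm holds its last target. There are 200 camera calls.

## Task

Take the hold-down plate off the beaker shaker by its bar handle, lifting it straight up its two pins without cocking it, and lay it flat and lengthwise on the middle of the rubber mat. Then scrub every beaker with the brush - left one first and working to the right as the robot sees them, weakest residue to strongest - each time down to the bottom, up past half height and down to the bottom again, and finally leave the brush standing in its stand and all the beakers upright in the steel tray. Knock no beaker over and leave the amber bottle and the jar alone.

Things in the scene. Friction and masses are not known exactly. Their poses are not given: they have to be found in the camera images.
- shaker: Beaker shaker fixed to the bench, white housing 150 x 380 x 36 mm. Origin: centre of its underside, on the bench; x across its short side (away from the robot), y along its row of nests (to the robot's left). Its platform top is 50 mm up; three nests, 64 mm bore and 10 mm deep, at y = +76, 0, -76 mm (x = 0). Beakers stand in them on the platform top.
- pin_left (a point): Tip of the left steel locating pin (y = +145 mm on the shaker), 196 mm above the bench. Below the tip 58 mm of 12 mm thick pin (top 6 mm coned), down to the shoulder of a 20 mm thick column, 138 mm above the bench, which carries the hold-down plate.
- pin_right (a point): Tip of the right locating pin (y = -145 mm on the shaker), like the left one.
- plate: Loose aluminium hold-down plate, 84 x 330 x 8 mm, 0.4 to 0.65 kg, balanced at its middle; origin: centre of its underside, y along its length, z up. Rests on the pin shoulders, 3 mm above the beaker rims. Bushes at y = +145 and -145 mm, 27 mm thick, reach 28 mm above the underside, with 3 mm play on the pins: jams if tilted 0.1 rad. Must rise 58 mm to clear the pins.
- plate_handle (a point): Middle of the black bar handle on top of the plate, over the plate's middle, 50 mm above its underside. Bar 14 mm wide, 14 mm high, 114 mm long along the plate's y, on two posts at y = +50 and -50 mm; 35 mm of free space under the bar. Axes as the plate's.
- mat: Flat black rubber mat fixed to the bench between robot and shaker, 130 x 400 x 3 mm (x, y, z). Origin: centre of its underside (its top is 3 mm above the bench); y along its length.
- stand: Loose heavy steel brush stand, about 0.9 kg: round foot 92 mm across, 8 mm thick, with an upright tube open at the top (62 mm outside, 54 mm bore), mouth 78 mm and inner floor 12 mm above the foot's underside. Origin: centre of the underside. On one side of the shaker, left or right; the tray is on the other.
- brush: Beaker brush, 175 mm long, 70 g, standing in the stand, bristles down. Origin: centre of the flat bristle end (bottom); z up along the handle. Bristle head from 0 to 68 mm, 47 mm across its soft tips, firm core 38 mm; wire neck to 80 mm; round wooden handle 16 mm thick from 80 to 175 mm.
- tray: Loose stainless steel tray, 240 x 140 mm (x, y) outside, walls 18 mm high and 3 mm thick, floor 3 mm thick, about 0.6 kg. Origin: centre of its underside; x along its length. Three beakers fit side by side along x at 74 mm spacing.
- beakerA: White plastic beaker, 60 mm outside, 54 mm inside, 85 mm high, bottom 3 mm thick, 70 g, standing upright in the nest at shaker y = +76 mm, the left nest as the robot sees it; absent in some starts. Origin: centre of its underside; z up out of the mouth.
- beakerB: White plastic beaker, 60 mm outside, 54 mm inside, 85 mm high, bottom 3 mm thick, 70 g, standing upright in the nest at shaker y = 0, the middle nest; absent in some starts. Origin: centre of its underside; z up out of the mouth.
- beakerC: White plastic beaker, 60 mm outside, 54 mm inside, 85 mm high, bottom 3 mm thick, 70 g, standing upright in the nest at shaker y = -76 mm, the right nest as the robot sees it; absent in some starts. Origin: centre of its underside; z up out of the mouth.
- amber: Bystander: amber bottle, 72 mm across, 145 mm high, beyond the shaker on the left. Origin: centre of its underside.
- jar: Bystander: clear jar, 66 mm across, 85 mm high, beyond the shaker on the right. Origin: centre of its underside.

How it is judged (in metres and radians):
On the way, in this order (a step that is already met when the one before it is completed fails the run):
1. the hold-down plate lies flat on the rubber mat, let go (horizontal distance between plate and mat below 0.05 m and angle between the y axis of plate and the y axis of mat, either way round below 0.25 rad and height (world z) of plate below 0.01 m and angle between plate's own z axis and vertical below 0.08 rad and contact force between the fingers and plate below 0.1 N), for 0.2 s.
2. brush down at the bottom of the left beaker (bristle end within 20 mm of its underside) (horizontal distance between brush and beakerA below 0.02 m and z of brush in the frame of beakerA below 0.02 m), for 0.1 s.
3. brush drawn up inside the left beaker (bristle end more than 45 mm above its underside, still inside) (horizontal distance between brush and beakerA below 0.02 m and z of brush in the frame of beakerA between 0.045 and 0.09 m), for 0.02 s.
4. brush down at the bottom of the left beaker a second time (all of step 2), for 0.1 s.
5. brush down at the bottom of the middle beaker (bristle end within 20 mm of its underside) (horizontal distance between brush and beakerB below 0.02 m and z of brush in the frame of beakerB below 0.02 m), for 0.1 s.
6. brush drawn up inside the middle beaker (bristle end more than 45 mm above its underside, still inside) (horizontal distance between brush and beakerB below 0.02 m and z of brush in the frame of beakerB between 0.045 and 0.09 m), for 0.02 s.
7. brush down at the bottom of the middle beaker a second time (all of step 5), for 0.1 s.
8. brush down at the bottom of the right beaker (bristle end within 20 mm of its underside) (horizontal distance between brush and beakerC below 0.02 m and z of brush in the frame of beakerC below 0.02 m), for 0.1 s.
9. brush drawn up inside the right beaker (bristle end more than 45 mm above its underside, still inside) (horizontal distance between brush and beakerC below 0.02 m and z of brush in the frame of beakerC between 0.045 and 0.09 m), for 0.02 s.
10. brush down at the bottom of the right beaker a second time (all of step 8), for 0.1 s.
At the end, for the whole second after the job is handed in: Plate flat on the mat, released, within 50 mm of its middle and 0.25 rad of its length; every beaker present upright (0.1 rad) on the tray's floor; brush bristles down on its stand's floor, within 15 mm of its axis and 0.2 rad of upright; stand and tray level (all of step 1 and x of beakerA in the frame of tray between -0.1 and 0.1 m and y of beakerA in the frame of tray between -0.05 and 0.05 m and z of each of beakerA, beakerB, beakerC in the frame of tray below 0.012 m and angle between each of beakerA, beakerB, beakerC, stand, tray's own z axis and vertical below 0.1 rad and linear speed of each of beakerA, beakerB, beakerC below 0.03 m/s and x of beakerB in the frame of tray between -0.1 and 0.1 m and y of beakerB in the frame of tray between -0.05 and 0.05 m and x of beakerC in the frame of tray between -0.1 and 0.1 m and y of beakerC in the frame of tray between -0.05 and 0.05 m and horizontal distance between brush and stand below 0.015 m and z of brush in the frame of stand below 0.022 m and angle between brush's own z axis and vertical below 0.2 rad); the robot touches nothing.
It fails at once if the plate is cocked by more than 0.07 rad while its bushes are still on the pins ((horizontal distance between plate and shaker below 0.03 m and z of plate in the frame of shaker below 0.192 m) and angle between plate's own z axis and vertical above 0.07 rad).
It fails at once if a beaker is knocked over (tilted more than 0.8 rad) (angle between any of beakerA, beakerB, beakerC's own z axis and vertical above 0.8 rad).
It fails at once if a bystander (amber bottle, jar) is moved more than 30 mm (distance of any of amber, jar from where it was at the start of the episode above 0.03 m).
Of beakerA, beakerB, beakerC only 2 to 3 are there at a start; the rules pass over those that are not, and their reading is None.
At some moment in a run one of stand, tray may be knocked a few centimetres aside while the robot is not near it.
It also fails if it takes over 210 s, if anything falls off the work surface, if the arm or the gripper's body presses on something with over 40 N, if the wrist force passes 120 N, or if a joint passes its speed limit or range.

## Working session

There is one attempt and no reset: what is moved stays moved. The work goes in short steps, Python scripts to look and compute and a shell command to move; the robot and the scene stay as the last step left them, time stands still between calls to the robot, and variables do not carry over. Pictures are saved under pics/ and viewed, about 12 in all and at most 16, crops included, and the job is handed in when it is done.

```bash
mkdir -p pics; ls; cat > h.py <<'E'
import numpy as np, cv2, json
from bench import telemetry, snapshot, camera_params, job
def look(cam,name):
    p=camera_params(cam); im,d=snapshot(cam)
    cv2.imwrite(f'pics/{name}.png',im[:,:,::-1]); np.savez(f'pics/{name}.npz',im=im,d=d,K=p['K'],D=p['D'],E=p['extrinsics'])
    return load(name)
def load(name):
    z=np.load(f'pics/{name}.npz'); return {k:z[k] for k in z.files}
def cloud(s):
    vv,uu=np.mgrid[0:480,0:640]
    r=cv2.undistortPoints(np.stack([uu,vv],-1).reshape(-1,1,2).astype(float),s['K'],s['D']).reshape(480,640,2)
    P=np.dstack([r[...,0]*s['d'],r[...,1]*s['d'],s['d']])
    return P@s['E'][:3,:3].T+s['E'][:3,3]
def ray(s,uv,z):
    r=cv2.undistortPoints(np.array(uv,float).reshape(-1,1,2),s['K'],s['D']).reshape(-1,2)
    d=np.c_[r,np.ones(len(r))]@s['E'][:3,:3].T; o=s['E'][:3,3]
    return o+d*((z-o[2])/d[:,2:])
def st():
    s=telemetry.sense(); print({k:(np.round(v,1).tolist()) for k,v in s.items() if k in('time','tool_pos','tcp_rot','ft_force','finger_gap','joint_pos')})
E
python3 - <<'E'
from h import *
st()
a=look('scene','s0');b=look('top','t0')
for s in(a,b):print(np.round(s['E'],2).tolist(),(s['d']>0).mean())
cv2.imwrite('pics/both0.png',np.vstack([cv2.resize(s['im'][:,:,::-1],(400,300)) for s in(a,b)]))
E
```

```text
pics
{'time': 0.0, 'joint_pos': [-81.7, 7.5, 85.3, -0.0, 87.3, -4.9], 'tool_pos': [136.6, -583.6, 192.8], 'tcp_rot': [-179.9, -0.0, 13.2], 'ft_force': [0.2, -0.3, -0.3], 'finger_gap': 85.2}
[[0.62, 0.55, -0.56, 1272.97], [0.79, -0.44, 0.44, -542.85], [-0.0, -0.71, -0.71, 1000.11], [0.0, 0.0, 0.0, 1.0]] 0.9954524739583334
[[-0.01, -0.98, 0.2, 355.53], [-1.0, 0.01, -0.01, -19.78], [0.0, -0.2, -0.98, 1167.92], [0.0, 0.0, 0.0, 1.0]] 0.996064453125
```

View pics/t0.png

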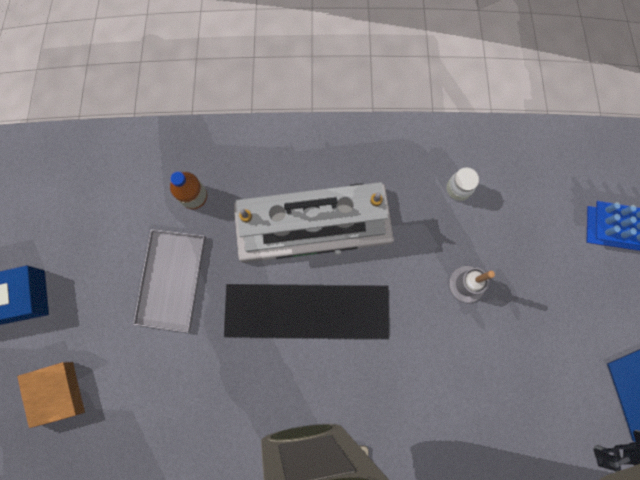

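View pics/s0.png

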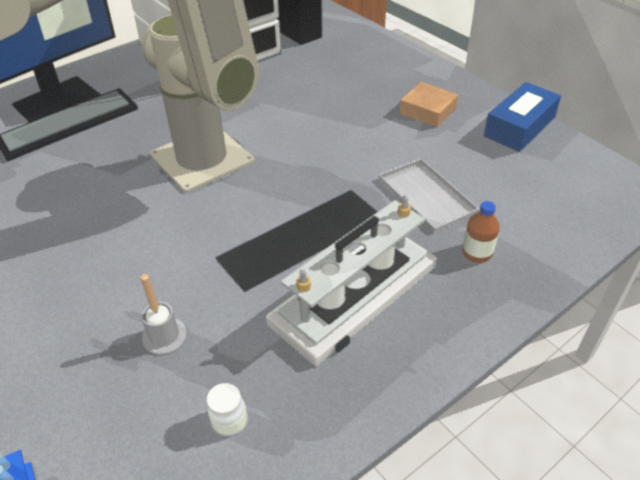

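Top view: handle at about (310,205), bushes at (245,215) and (377,199), stand and brush at (470,283) on the right, tray at (170,281) on the left, mat at (307,311). The middle nest may be empty in the scene view (357,280). Measuring next.

```bash
python3 - <<'E'
from h import *
for n in('t0','s0'):
    s=load(n);P=cloud(s);im=s['im'].astype(int);hsv=cv2.cvtColor(s['im'],cv2.COLOR_RGB2HSV)
    X,Y,Z=P[...,0],P[...,1],P[...,2]
    print(n)
    box=(X>300)&(X<800)&(abs(Y)<330)
    pl=box&(Z>138)&(Z<152)&(abs(Y)<260)
    def rect(m,t):
        q=P[m]; 
        if len(q)<10: print(t,'few',len(q));return
        c,wh,a=cv2.minAreaRect(q[:,:2].astype(np.float32)); print(t,len(q),np.round(c,1),np.round(wh,1),round(a,2),'z',np.round(np.percentile(q[:,2],[5,50,95]),1))
    rect(pl,'plate')
    rect(box&(Z>178)&(Z<200)&(hsv[...,2]<70)&(abs(Y)<150),'handle')
    rect(box&(Z>25)&(Z<45)&(hsv[...,2]>140)&(abs(Y)<230),'housing')
    rect(box&(Z<12)&(Z>-8)&(hsv[...,2]<45)&(X<560),'mat')
    w=box&(hsv[...,0]<25)&(hsv[...,1]>90)
    rect(w&(Z>100)&(Y>-240)&(Y<240),'bushes')
    for sg in(1,-1): rect(w&(Z>150)&(Z<185)&(Y*sg>80)&(Y*sg<240),'bush%d'%sg)
    rect(w&(Z>90)&(Y<-240),'brush handle'); 
    for lo in (100,120,140,160): rect(w&(Z>lo)&(Z<lo+20)&(Y<-200)&(X<560),'bh%d'%lo)
    rect((Z>60)&(Z<90)&(Y<-240)&(Y>-450)&(X>300)&(X<580)&(hsv[...,1]<60),'standtop')
    rect((Z>12)&(Z<25)&(Y>180)&(Y<400)&(X>300)&(X<600),'traywall')
s=load('t0')
cv2.imwrite('pics/crop.png',cv2.resize(np.hstack([load('t0')['im'][170:270,220:400,::-1],load('s0')['im'][190:360,260:440,::-1][35:135]]),None,fx=2.2,fy=2.2,interpolation=cv2.INTER_CUBIC))
E
```

```text
t0
plate 4320 [643.5  15.5] [ 86.1 332.1] 6.58 z [143.  146.3 149.4]
handle 297 [641.5  14.4] [ 12.2 111.6] 6.86 z [187.7 194.7 197.7]
housing 1049 [639.9  16.7] [141.1 378.4] 7.12 z [32.1 36.1 39.8]
mat 5005 [426.1  33.6] [393.7 123.5] 88.85 z [-0.4  3.3  7. ]
bushes 158 [571.  -35.3] [332.  276.4] 35.66 z [ 155.5  165.6 1167.9]
bush1 73 [623. 158.] [19.9 24.3] 28.91 z [155.2 165.2 169.2]
bush-1 70 [ 657.1 -127.3] [23.6 20.9] 69.73 z [157.2 165.2 168.2]
brush handle few 0
bh100 few 0
bh120 few 0
bh140 few 0
bh160 few 0
standtop 477 [ 484.6 -361.9] [62.  59.7] 21.24 z [64.3 77.3 82. ]
traywall 216 [468.5 291.5] [120.3 242.4] 62.57 z [13.1 17.4 21.7]
s0
plate 4000 [642.1  15.6] [ 89.  333.8] 6.71 z [141.8 146.2 149.3]
handle 286 [645.   12.2] [ 11.7 109. ] 6.8 z [186.4 193.8 197.1]
housing 2894 [642.7  15. ] [156.2 381.7] 7.42 z [28.1 35.5 41.7]
mat few 0
bushes 215 [644.4  14.4] [ 24.5 315.3] 6.84 z [151.2 163.3 168.2]
bush1 92 [629.6 156.6] [23.4 23.5] 41.32 z [151.9 163.1 168.6]
bush-1 119 [ 663.1 -130.7] [23.3 21.5] 60.59 z [151.5 163.6 167.7]
brush handle few 0
bh100 few 0
bh120 few 0
bh140 few 0
bh160 few 0
standtop 707 [ 487.5 -363.8] [61.9 63.8] 89.72 z [63.6 77.1 82.3]
traywall 209 [475.2 311.3] [ 79.  242.9] 63.32 z [12.4 17.2 21.9]
```

```bash
python3 -m jog '[[[0,0,-1,0,0,-0.029,1],[0,0,-1,0,0,-0.029,1],[0,0,-0.5,0,0,-0.029,1],[0,0,0,0,0,-0.029,1],[0,0,0,0,0,-0.029,1],[0,0,0,0,0,-0.029,1],[0,0,0,0,0,-0.029,1],[0,0,0,0,0,-0.029,1]]]'
python3 -m jog '[[[0.67,0.716,0,0,0,0,1],[0.67,0.716,0,0,0,0,1],[0.67,0.716,0,0,0,0,1],[0.67,0.716,0,0,0,0,1],[0.67,0.716,0,0,0,0,1],[0.67,0.716,0,0,0,0,1],[0.67,0.716,0,0,0,0,1],[0.67,0.716,0,0,0,0,1]]]'
python3 -m jog '[[[0.67,0.716,0,0,0,0,1],[0.67,0.716,0,0,0,0,1],[0.67,0.716,0,0,0,0,1],[0.67,0.716,0,0,0,0,1],[0.67,0.716,0,0,0,0,1],[0.67,0.716,0,0,0,0,1],[0.67,0.716,0,0,0,0,1],[0.67,0.716,0,0,0,0,1],[0,0,0,0,0,0,1],[0,0,0,0,0,0,1]]]'
python3 - <<'E'
from h import *
st()
s=look('wrist','w1');P=cloud(s);X,Y,Z=P[...,0],P[...,1],P[...,2];V=s['im'].max(2)
print(s['E'].round(2).tolist())
for m,t in(((Z>185)&(Z<200)&(V<80),'bar'),((Z>141)&(Z<151),'plate')):
    q=P[m]; print(t,len(q)); 
    if len(q)>20: c,wh,a=cv2.minAreaRect(q[:,:2].astype(np.float32)); print(np.round(c,1),np.round(wh,1),a)
E
```

```text
time: 1.1
tool_pos: [136.7, -584.0, 318.2]
tcp_rot: [180.0, -0.1, 97.0]
ft_force: [-0.1, -0.5, -0.1]
finger_gap: 85.8
time: 2.1
tool_pos: [390.6, -283.2, 318.5]
tcp_rot: [-180.0, -0.0, 96.7]
ft_force: [1.2, -0.9, -0.3]
finger_gap: 85.4
time: 3.35
tool_pos: [642.9, 14.7, 318.2]
tcp_rot: [-179.9, 0.0, 96.7]
ft_force: [0.3, -0.7, 0.0]
finger_gap: 85.1
{'time': 3.4, 'joint_pos': [-3.2, 13.5, 65.6, -0.0, 100.9, -10.0], 'tool_pos': [642.9, 14.7, 318.2], 'tcp_rot': [-179.9, 0.0, 96.7], 'ft_force': [0.3, -0.7, 0.0], 'finger_gap': 85.1}
[[0.99, 0.11, 0.03, 633.63], [0.12, -0.95, -0.3, 91.72], [-0.0, 0.3, -0.95, 498.27], [0.0, 0.0, 0.0, 1.0]]
bar 1932
[637.9  57.1] [ 13.8 194.5] 6.306966304779053
plate 22551
[642.3  15. ] [ 84.6 330.3] 6.664649486541748
```

View pics/w1.png

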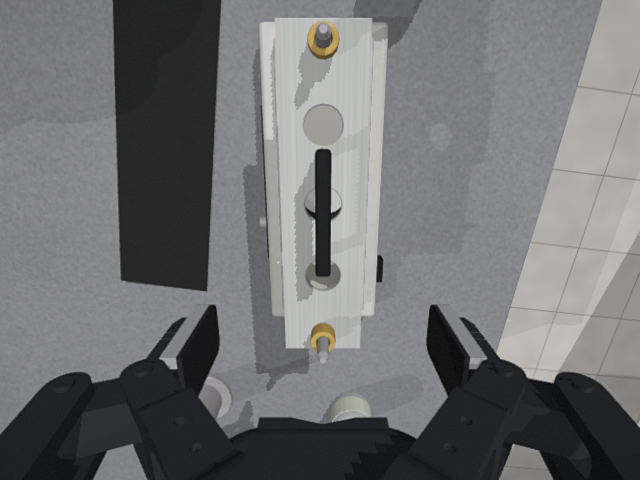

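Plate centre at (642,15), yaw 6.7°, agrees with the top view; bar in the picture at (323,213), centred between the fingers. Going down and gripping, then a small test lift.

```bash
python3 -m jog '[[[0,0,0.8,0,0,0,1],[0,0,0.8,0,0,0,1],[0,0,0.7,0,0,0,1],[0,0,0.4,0,0,0,1],[0,0,0.28,0,0,0,1],[0,0,0,0,0,0,1],[0,0,0,0,0,0,0.5]]]' 80
python3 -m jog '[[[0,0,0,0,0,0,0],[0,0,0,0,0,0,0],[0,0,0,0,0,0,0],[0,0,0,0,0,0,0],[0,0,0,0,0,0,0],[0,0,0,0,0,0,0]]]' 80
python3 -m jog '[[[0,0,-0.05,0,0,0,0],[0,0,-0.05,0,0,0,0],[0,0,-0.1,0,0,0,0],[0,0,-0.1,0,0,0,0],[0,0,0,0,0,0,0],[0,0,0,0,0,0,0]]]' 80
python3 - <<'E'
from h import *
s=look('scene','s2');P=cloud(s);X,Y,Z=P[...,0],P[...,1],P[...,2]
n=load('s0')
m=(abs(X-643)<70)&(abs(Y-15)<175)&(Z>146)&(Z<166)
for sg in(1,-1):
    mm=m&((Y-15)*sg>80)&((Y-15)*sg<125); print(sg,mm.sum(),np.percentile(Z[mm],[10,50,90]) if mm.sum() else 0)
print(telemetry.sense()['wrist_torque'])
E
```

```text
time: 4.28
tool_pos: [644.1, 14.7, 171.6]
tcp_rot: [179.9, 0.0, 96.7]
ft_force: [-0.0, 0.3, 0.2]
finger_gap: 69.8
time: 5.03
tool_pos: [643.2, 14.8, 169.9]
tcp_rot: [-180.0, 0.0, 96.7]
ft_force: [-0.1, 0.2, -0.0]
finger_gap: 0.0
time: 5.78
tool_pos: [643.2, 14.8, 184.9]
tcp_rot: [180.0, 0.0, 96.7]
ft_force: [-0.1, -0.7, 0.1]
finger_gap: 0.4
1 334 [146.29261783 147.30295563 148.86907136]
-1 387 [146.2340587 147.1209658 148.7286445]
[-0.02170152 -0.00930072 -0.00753339]
```

```bash
python3 - <<'E'
from h import *
w=look('wrist','w3')
s=load('s2')
cv2.imwrite('pics/c3.png',np.hstack([cv2.resize(s['im'][150:330,260:450,::-1],(430,408)),cv2.resize(w['im'][200:480,190:450,::-1],(370,408))]))
E
```

```text
(no output)
```

View pics/c3.png

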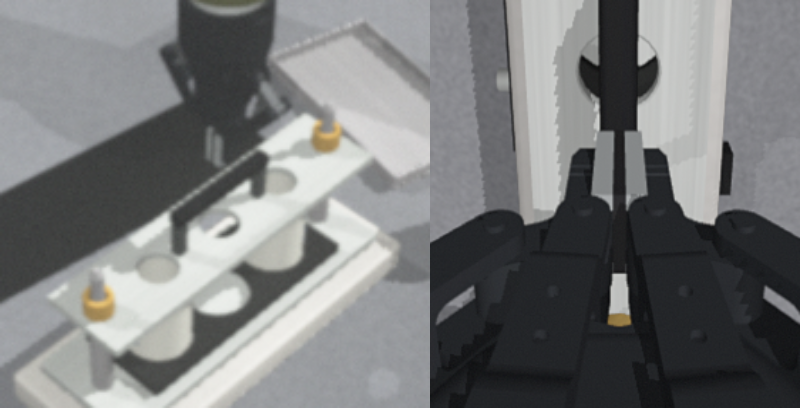

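```bash
python3 - <<'E'
from h import *
st()
s=load('s2');P=cloud(s)
p=cv2.projectPoints(np.array([[643.,15,185],[643,15,146]]),cv2.Rodrigues(np.linalg.inv(s['E'])[:3,:3])[0],np.linalg.inv(s['E'])[:3,3],s['K'],s['D'])[0].reshape(-1,2);print(p)
for v in range(195,245,5): print(v,[P[v,u].round().astype(int).tolist() for u in (345,352,356,362)])
w=load('w3');Q=cloud(w);print(w['E'].round(2).tolist())
for v in (270,290,300,320,350): print(v,[Q[v,u].round().astype(int).tolist() for u in (300,315,318,322,330)])
E
```

```text
{'time': 5.9, 'joint_pos': [-3.2, 14.4, 78.5, 0.0, 87.2, -9.9], 'tool_pos': [643.0, 14.9, 184.6], 'tcp_rot': [-180.0, -0.0, 96.7], 'ft_force': [-0.7, -0.3, -0.5], 'finger_gap': 0.0}
[[356.80023384 234.23200079]
 [356.25343527 248.27023259]]
195 [[622, 1, 279], [640, 2, 290], [652, 1, 299], [662, 7, 302]]
200 [[388, 197, 2], [641, 2, 278], [655, -1, 290], [657, 12, 284]]
205 [[406, 182, 6], [641, 2, 266], [650, 4, 271], [661, 9, 276]]
210 [[419, 171, 5], [640, 4, 252], [650, 4, 259], [666, 5, 270]]
215 [[432, 160, 3], [642, 2, 243], [649, 6, 245], [655, 15, 244]]
220 [[444, 151, 0], [642, 3, 229], [648, 7, 231], [473, 181, 4]]
225 [[460, 137, 3], [472, 150, 5], [480, 156, 7], [639, 31, 197]]
230 [[474, 126, 4], [599, 40, 148], [640, 15, 194], [646, 25, 193]]
235 [[600, 21, 146], [648, -1, 196], [648, 9, 190], [619, 51, 143]]
240 [[648, -19, 194], [649, -2, 185], [624, 31, 145], [631, 40, 145]]
[[0.99, 0.11, 0.04, 633.66], [0.12, -0.95, -0.3, 91.77], [0.0, 0.3, -0.95, 364.83], [0.0, 0.0, 0.0, 1.0]]
270 [[630, -1, 145], [638, 21, 196], [640, 21, 194], [642, 21, 195], [646, 22, 196]]
290 [[631, -14, 147], [638, 25, 227], [639, 25, 227], [641, 26, 227], [644, 26, 228]]
300 [[632, -22, 147], [638, 25, 236], [640, 26, 236], [641, 26, 237], [644, 26, 236]]
320 [[633, 21, 244], [639, 26, 252], [640, 26, 252], [641, 26, 251], [644, 26, 252]]
350 [[634, 26, 271], [639, 26, 271], [641, 19, 260], [642, 19, 260], [644, 27, 270]]
```

```bash
python3 - <<'E'
from h import *
w=load('w3');Q=cloud(w);s=load('s2');P=cloud(s)
m=(abs(Q[...,0]-642)<14)&(abs(Q[...,1]-26)<4)&(Q[...,2]>199);print(np.percentile(Q[m][:,2],[0,1,3,10]))
m=(abs(P[...,0]-645)<15)&(abs(P[...,1]-10)<16)&(P[...,2]>199);print(np.percentile(P[m][:,2],[0,1,3,10]))
for v in range(272,292,2):print(v,Q[v,312].round(),Q[v,326].round(),w['im'][v,312])
E
```

```text
[226.18235547 229.26861928 233.10663899 244.14652637]
[199.34871605 225.78485655 230.83523268 241.59801504]
272 [637.  20. 196.] [644.  21. 195.] [29 30 32]
274 [637.  18. 194.] [644.  20. 196.] [30 30 33]
276 [637.  18. 196.] [644.  18. 195.] [30 31 32]
278 [637.  16. 194.] [644.  18. 196.] [28 28 31]
280 [637.  15. 195.] [644.  16. 194.] [27 28 31]
282 [637.  13. 193.] [644.  15. 194.] [28 28 32]
284 [637.  13. 194.] [645.  14. 195.] [27 28 31]
286 [638.  12. 195.] [645.  13. 195.] [32 32 31]
288 [634.  92. 365.] [645.  12. 195.] [26 25 27]
290 [637.  25. 227.] [643.  25. 226.] [116 117 118]
```

The fingertips really are at z≈226 while the TCP reads 185 (both cameras agree): a constant offset of about 41 mm. I'll open, go down 57 mm more and grip again.

```bash
python3 -m jog '[[[0,0,0,0,0,0,1],[0,0,0,0,0,0,1],[0,0,0,0,0,0,1],[0,0,0,0,0,0,1],[0,0,0,0,0,0,1],[0,0,0,0,0,0,1],[0,0,0.5,0,0,0,1],[0,0,0.34,0,0,0,1],[0,0,0.2,0,0,0,1],[0,0,0.1,0,0,0,1],[0,0,0,0,0,0,1]]]' 80
python3 -m jog '[[[0,0,0,0,0,0,0],[0,0,0,0,0,0,0],[0,0,0,0,0,0,0],[0,0,0,0,0,0,0],[0,0,0,0,0,0,0],[0,0,0,0,0,0,0]]]' 80
python3 - <<'E'
from h import *
w=look('wrist','w4');Q=cloud(w)
print(telemetry.sense()['wrist_torque'])
m=(abs(Q[...,0]-642)<25)&(abs(Q[...,1]-26)<4)&(Q[...,2]>150);print(np.percentile(Q[m][:,2],[0,1,3,10]))
E
```

```text
time: 7.25
tool_pos: [643.2, 14.8, 127.9]
tcp_rot: [-180.0, -0.0, 96.7]
ft_force: [0.2, -0.1, 0.0]
finger_gap: 85.6
time: 8.0
tool_pos: [643.2, 14.8, 128.3]
tcp_rot: [180.0, 0.0, 96.7]
ft_force: [-2.8, -0.3, 4.6]
finger_gap: 13.0
[-0.01729986  0.48027466  0.00582464]
[168.02085979 174.22532151 180.45611292 194.27050002]
```

```bash
python3 -m jog '[[[0,0,-0.05,0,0,0,0],[0,0,-0.05,0,0,0,0],[0,0,-0.1,0,0,0,0],[0,0,-0.1,0,0,0,0],[0,0,0,0,0,0,0],[0,0,0,0,0,0,0]]]' 80
python3 - <<'E'
from h import *
s=look('scene','s5');P=cloud(s);X,Y,Z=P[...,0],P[...,1],P[...,2]
m=(abs(X-643)<70)&(abs(Y-15)<175)&(Z>154)&(Z<168)
q=P[m];q=q[abs(q[:,1]-15)<122];q=q[abs(q[:,1]-15)>70]
A=np.c_[q[:,:2]-[643,15],np.ones(len(q))];print(len(q),np.linalg.lstsq(A,q[:,2],rcond=None)[0])
print(telemetry.sense()['wrist_torque'])
E
```

```text
time: 8.8
tool_pos: [643.2, 14.8, 142.9]
tcp_rot: [180.0, 0.0, 96.7]
ft_force: [-0.1, 0.1, -5.6]
finger_gap: 12.4
1286 [-1.36285271e-02 -8.59255978e-04  1.60776372e+02]
[-6.80904275e-05 -3.16816993e-02  2.38763861e-02]
```

```bash
python3 -m jog '[[[0,0,-0.2,0,0,0,0],[0,0,-0.25,0,0,0,0],[0,0,-0.25,0,0,0,0],[0,0,-0.25,0,0,0,0],[0,0,-0.25,0,0,0,0],[0,0,-0.25,0,0,0,0],[0,0,0,0,0,0,0],[0,0,0,0,0,0,0]]]' 80
python3 -m jog '[[[0.05,-0.2,0,0,0,0,0],[0.1,-0.5,0,0,0,0,0],[0.15,-0.7,0,0,0,0,0],[0.15,-0.8,0,0,0,0,0],[0.15,-0.8,0,0,0,0,0],[0.15,-0.7,0,0,0,0,0],[0.14,-0.57,0,0,0,0,0],[0,0,0,0,0,0.011,0],[0,0,0,0,0,0.0108,0],[0,0,0,0,0,0,0]]]' 80
python3 - <<'E'
from h import *
s=look('top','t6');P=cloud(s);X,Y,Z=P[...,0],P[...,1],P[...,2]
print(telemetry.sense()['wrist_torque'])
w=look('wrist','w6');P=cloud(w);q=P[(P[...,2]>210)&(P[...,2]<240)&(w['im'].min(2)>100)]
print(len(q),cv2.minAreaRect(q[:,:2].astype(np.float32)),np.median(q[:,2]))
E
```

```text
time: 9.85
tool_pos: [643.0, 14.8, 214.9]
tcp_rot: [-180.0, -0.0, 96.7]
ft_force: [0.6, -0.1, -5.4]
finger_gap: 12.5
time: 11.1
tool_pos: [425.2, 34.3, 215.0]
tcp_rot: [-180.0, -0.0, 88.9]
ft_force: [-0.9, -0.7, -5.3]
finger_gap: 12.9
[ 0.00187413  0.00404295 -0.00498403]
48233 ((425.0684814453125, 52.79960250854492), (212.24771118164062, 84.75202178955078), 88.9271240234375) 232.9279395916021
```

View pics/t6.png

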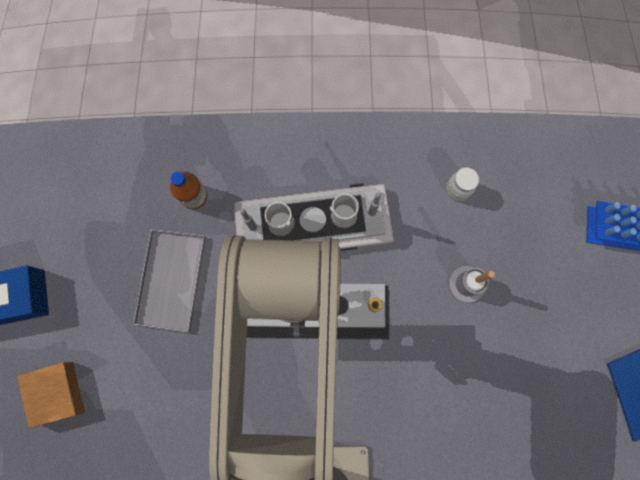

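Middle nest (313,219) is empty; beakers A at (279,218) and C at (344,210). Lowering plate onto mat.

```bash
python3 -m jog '[[[0,0,0.5,0,0,0,0],[0,0,0.8,0,0,0,0],[0,0,0.8,0,0,0,0],[0,0,0.8,0,0,0,0],[0,0,0.7,0,0,0,0],[0,0,0.4,0,0,0,0],[0,0,0.2,0,0,0,0],[0,0,0.1,0,0,0,0],[0,0,0.06,0,0,0,0],[0,0,0.04,0,0,0,0],[0,0,0.04,0,0,0,0],[0,0,0,0,0,0,0]]]' 80
python3 -m jog '[[[0,0,0,0,0,0,0.15],[0,0,0,0,0,0,0.4],[0,0,0,0,0,0,1],[0,0,0,0,0,0,1],[0,0,0,0,0,0,1],[0,0,0,0,0,0,1],[0,0,0,0,0,0,1]]]' 80
python3 -m jog '[[[0,0,-0.5,0,0,0,1],[0,0,-0.9,0,0,0,1],[0,0,-1,0,0,0,1],[0,0,-1,0,0,0,1],[0,0,-1,0,0,0,1],[0,0,-1,0,0,0,1],[0,0,0,0,0,0,1],[0,0,0,0,0,0,1]]]' 80
python3 - <<'E'
from h import *
st()
w=look('wrist','w7');P=cloud(w);V=w['im'].min(2)
m=(abs(P[...,0]-426)<75)&(abs(P[...,2]-11)<5)&(V>90)&(abs(P[...,1]-34)<230)
q=P[m];print(len(q),cv2.minAreaRect(q[:,:2].astype(np.float32)),np.median(q[:,2]))
E
```

```text
time: 12.7
tool_pos: [426.0, 34.2, -6.5]
tcp_rot: [180.0, 0.0, 88.8]
ft_force: [-0.5, -0.1, -6.1]
finger_gap: 12.4
time: 13.58
tool_pos: [425.9, 34.2, -6.6]
tcp_rot: [-180.0, -0.0, 88.8]
ft_force: [0.8, 0.3, 0.1]
finger_gap: 85.2
time: 14.58
tool_pos: [425.8, 34.2, 262.8]
tcp_rot: [-180.0, -0.0, 88.8]
ft_force: [-0.1, 1.2, -0.4]
finger_gap: 85.7
{'time': 14.6, 'joint_pos': [-2.3, -21.0, 104.4, 0.0, 96.6, -1.1], 'tool_pos': [425.8, 34.2, 262.8], 'tcp_rot': [-180.0, -0.0, 88.8], 'ft_force': [-0.1, 1.2, -0.4], 'finger_gap': 85.7}
15354 ((425.4516906738281, 34.52801513671875), (329.6641540527344, 84.40860748291016), 88.82551574707031) 11.138934454027776
```

View pics/w7.png

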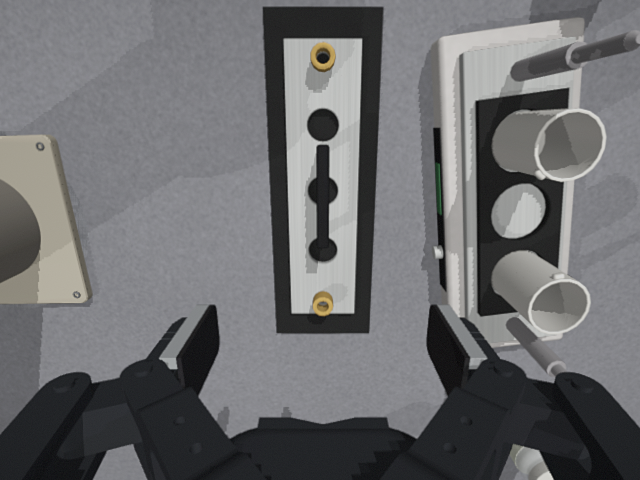

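Plate lies at (425.5,34.5), parallel to the mat; middle nest empty (519,211). Next: brush axis.

```bash
python3 - <<'E'
from h import *
a=look('scene','s8');b=look('top','t8')
for n,s in(('s',a),('t',b)):
    P=cloud(s);hsv=cv2.cvtColor(s['im'],cv2.COLOR_RGB2HSV);X,Y,Z=P[...,0],P[...,1],P[...,2]
    m=(hsv[...,0]<25)&(hsv[...,1]>70)&(Y<-300)&(Y>-430)&(X>420)&(X<560)&(Z>70)
    q=P[m]; print(n,len(q),q.min(0).round(),q.max(0).round())
    for lo in range(80,200,20):
        k=q[(q[:,2]>lo)&(q[:,2]<lo+20)]
        if len(k)>3: print(lo,len(k),np.median(k,0).round(1))
    m=(hsv[...,1]<70)&(Z>72)&(Z<84)&(Y<-310)&(Y>-430)&(X>420)&(X<560); q=P[m]
    print('mouth',len(q),cv2.minEnclosingCircle(q[:,:2].astype(np.float32)))
    m=(Z>4)&(Z<12)&(Y<-300)&(Y>-430)&(X>420)&(X<560); q=P[m]
    print('foot',len(q),cv2.minEnclosingCircle(q[:,:2].astype(np.float32)))
    # beakers: rims at z~135
    for y0 in (90,-60):
        m=(abs(Z-133)<6)&(abs(Y-y0)<45)&(abs(X-642)<45);q=P[m];print('rim',len(q),cv2.minEnclosingCircle(q[:,:2].astype(np.float32)) if len(q) else '')
E
```

```text
s 271 [ 480. -372.   96.] [ 498. -357.  190.]
80 8 [ 493.8 -365.6   98. ]
100 46 [ 492.4 -365.   110. ]
120 51 [ 492.8 -365.4  128.8]
140 57 [ 493.5 -365.6  150.5]
160 57 [ 493.7 -365.1  170.7]
180 52 [ 489.3 -364.5  185.3]
mouth 526 ((487.0947265625, -363.0081787109375), 34.04325866699219)
foot 586 ((495.435791015625, -364.22125244140625), 87.76953887939453)
rim 248 ((631.9500122070312, 89.89444732666016), 32.487003326416016)
rim 266 ((652.4883422851562, -58.26318359375), 32.66029739379883)
t 116 [ 478. -370.  102.] [ 492. -355.  191.]
100 16 [ 484.6 -357.7  110.2]
120 16 [ 483.9 -358.   130.9]
140 21 [ 483.8 -357.8  152.4]
160 15 [ 482.8 -358.1  170.7]
180 48 [ 485.7 -361.7  186. ]
mouth 391 ((485.8876953125, -362.9820556640625), 31.91227912902832)
foot 423 ((489.2040710449219, -361.428955078125), 86.50810241699219)
rim 151 ((633.2244873046875, 89.48499298095703), 31.654884338378906)
rim 157 ((651.7156372070312, -58.24175262451172), 31.798357009887695)
```

Brush is vertical at about (487,-362), top at 187 as expected; rims A (632.7,89.7), C (652,-58.2) match the nests. Moving above the brush.

```bash
python3 -m jog '[[[0,0,0,0,0,-0.0033,1],[-0.5,0.122,0,0,0,0,1],[-0.92,0.122,0,0,0,0,1],[-1,0.122,0,0,0,0,1],[-1,0.122,0,0,0,0,1],[-1,0.122,0,0,0,0,1],[-1,0.122,0,0,0,0,1],[-1,0.122,0,0,0,0,1],[-0.8,0.122,0,0,0,0,1],[-0.7,0.248,0,0,0,0,1],[0,0,0,0,0,0,1],[0,0,0,0,0,0,1]]]' 40
python3 - <<'E'
from h import *
st()
w=look('wrist','w9');P=cloud(w);hsv=cv2.cvtColor(w['im'],cv2.COLOR_RGB2HSV);X,Y,Z=P[...,0],P[...,1],P[...,2]
m=(hsv[...,0]<25)&(hsv[...,1]>70)&(Y<-300)&(Y>-430)&(X>420)&(X<560)&(Z>70)
q=P[m];k=q[q[:,2]>182];print(len(q),len(k),k.mean(0),cv2.minEnclosingCircle(k[:,:2].astype(np.float32)) if len(k) else '')
for lo in range(80,190,20):
        k=q[(q[:,2]>lo)&(q[:,2]<lo+20)]
        if len(k)>3: print(lo,len(k),np.median(k,0).round(1))
m=(Z>72)&(Z<84)&(Y<-310)&(Y>-430)&(X>420)&(X<560); q=P[m]
print('mouth',len(q),cv2.minEnclosingCircle(q[:,:2].astype(np.float32)))
E
```

```text
time: 16.23
tool_pos: [487.1, -361.4, 262.5]
tcp_rot: [-179.9, -0.1, 90.0]
ft_force: [0.3, 1.4, 0.5]
finger_gap: 85.6
{'time': 16.2, 'joint_pos': [-41.4, 7.5, 78.1, 0.0, 94.5, -41.5], 'tool_pos': [487.1, -361.4, 262.5], 'tcp_rot': [-179.9, -0.1, 90.0], 'ft_force': [0.3, 1.4, 0.5], 'finger_gap': 85.6}
707 341 [ 486.95175415 -362.73223399  189.22389763] ((504.2596435546875, -359.1356506347656), 26.399375915527344)
100 60 [ 486.5 -356.7  111.4]
120 78 [ 486.1 -357.   130.9]
140 91 [ 486.1 -356.9  150.5]
160 119 [ 486.2 -357.   170.6]
180 353 [ 486.2 -362.4  186.6]
mouth 1787 ((486.2214660644531, -363.71307373046875), 30.906999588012695)
```

View pics/w9.png

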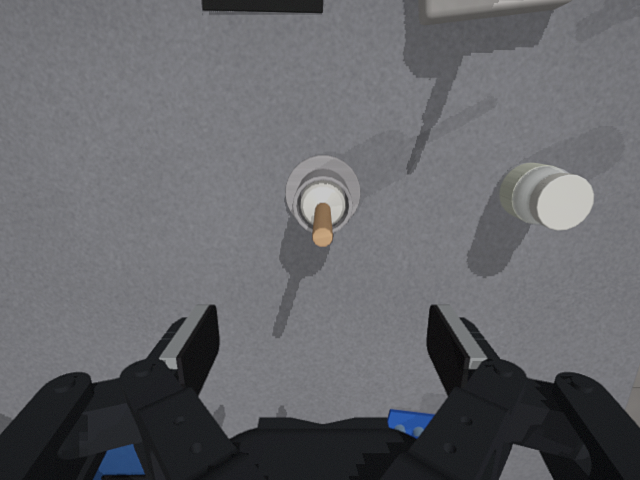

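Brush handle end at (322,240), centred between the fingers. Descend and grip.

```bash
python3 -m jog '[[[-0.04,-0.02,0.6,0,0,0,1],[0,0,0.8,0,0,0,1],[0,0,0.8,0,0,0,1],[0,0,0.6,0,0,0,1],[0,0,0.3,0,0,0,1],[0,0,0.1,0,0,0,1],[0,0,0,0,0,0,1],[0,0,0,0,0,0,0]]]' 40
python3 -m jog '[[[0,0,0,0,0,0,0],[0,0,0,0,0,0,0],[0,0,0,0,0,0,0],[0,0,0,0,0,0,0],[0,0,0,0,0,0,0],[0,0,0,0,0,0,0],[0,0,0,0,0,0,0]]]' 40
python3 -m jog '[[[0,0,-0.1,0,0,0,0],[0,0,-0.3,0,0,0,0],[0,0,-0.6,0,0,0,0],[0,0,-0.8,0,0,0,0],[0,0,-0.8,0,0,0,0],[0,0,-0.6,0,0,0,0],[0,0,-0.4,0,0,0,0],[0,0,0,0,0,0,0],[0,0,0,0,0,0,0]]]' 40
python3 - <<'E'
from h import *
st()
a=look('scene','s10');b=look('top','t10')
for n,s in(('s',a),('t',b)):
    P=cloud(s);hsv=cv2.cvtColor(s['im'],cv2.COLOR_RGB2HSV);X,Y,Z=P[...,0],P[...,1],P[...,2]
    m=(abs(X-486)<40)&(abs(Y+364)<40)&(Z>95);q=P[m];print(n,q[:,2].min())
    for lo in range(120,290,15):
        k=q[(q[:,2]>lo)&(q[:,2]<lo+15)]
        if len(k)>3: print(lo,len(k),np.median(k,0).round(1), k[:,:2].min(0).round(),k[:,:2].max(0).round())
cv2.imwrite('pics/c10.png',cv2.resize(a['im'][180:360,60:260,::-1],(660,594)))
E
```

```text
time: 17.27
tool_pos: [487.2, -364.5, 105.1]
tcp_rot: [179.9, 0.1, 90.0]
ft_force: [-0.2, 0.6, 0.2]
finger_gap: 70.1
time: 18.15
tool_pos: [486.5, -364.0, 103.7]
tcp_rot: [180.0, 0.0, 90.0]
ft_force: [-0.2, -0.1, 2.8]
finger_gap: 15.1
time: 19.27
tool_pos: [485.9, -363.4, 281.7]
tcp_rot: [-179.9, -0.1, 90.0]
ft_force: [-0.1, 0.3, -1.8]
finger_gap: 15.2
{'time': 19.3, 'joint_pos': [-41.6, 7.6, 76.1, -0.0, 96.5, -41.7], 'tool_pos': [485.9, -363.4, 281.7], 'tcp_rot': [-179.9, -0.1, 90.0], 'ft_force': [-0.1, 0.3, -1.8], 'finger_gap': 15.2}
s 190.3642120466311
180 7 [ 504.5 -374.6  193.6] [ 498. -379.] [ 506. -361.]
195 152 [ 503.7 -368.9  202.2] [ 477. -387.] [ 511. -341.]
210 140 [ 504.  -369.6  217.2] [ 481. -387.] [ 511. -340.]
225 159 [ 504.2 -368.6  233.3] [ 479. -387.] [ 511. -343.]
240 196 [ 502.7 -367.7  248.9] [ 464. -386.] [ 511. -339.]
255 276 [ 490.5 -365.1  257.8] [ 468. -384.] [ 508. -342.]
270 55 [ 491.6 -365.4  278.7] [ 481. -372.] [ 496. -356.]
285 67 [ 491.7 -365.3  293.1] [ 484. -372.] [ 496. -356.]
t 194.03462680275516
195 56 [ 480.2 -345.1  200.7] [ 462. -365.] [ 507. -341.]
210 42 [ 472.9 -344.2  217. ] [ 462. -362.] [ 496. -341.]
225 54 [ 478.3 -343.7  232.6] [ 462. -359.] [ 504. -340.]
240 115 [ 485.9 -346.8  252.3] [ 464. -377.] [ 509. -339.]
255 185 [ 486.2 -355.4  257.4] [ 466. -376.] [ 506. -340.]
270 15 [ 483.1 -357.1  278.5] [ 478. -361.] [ 492. -356.]
285 15 [ 484.1 -356.7  292.4] [ 479. -360.] [ 491. -356.]
```

View pics/c10.png

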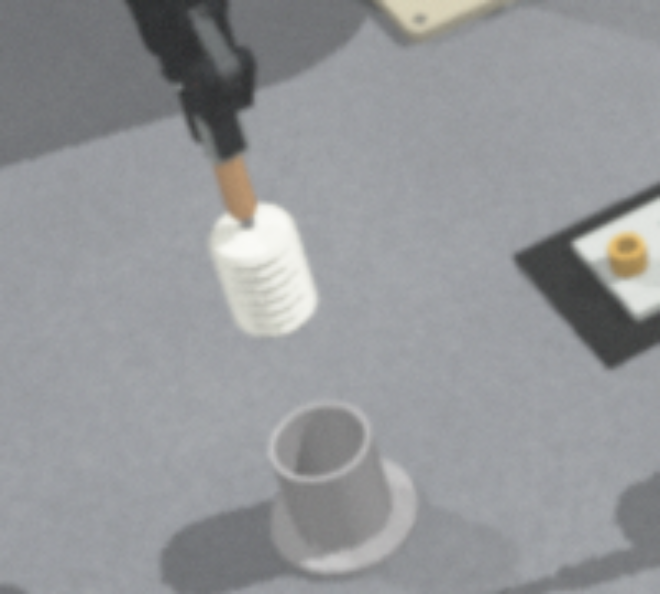

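Brush held upright, bottom = TCP−92 mm, centred on the TCP. Moving over beaker A.

```bash
python3 -m jog '[[[0,0,-0.6,0,0,0,0],[0.5,0.2,0,0,0,0,0],[0.9,0.28,0,0,0,0,0],[0.95,0.3,0,0,0,0,0],[0.95,0.3,0,0,0,0,0],[0.95,0.3,0,0,0,0,0],[0.95,0.3,0,0,0,0,0],[0.95,0.3,0,0,0,0,0],[0.95,0.3,0,0,0,0,0],[0.95,0.3,0,0,0,0,0],[0.6,0.2,0,0,0,0,0],[0.42,0.15,0,0,0,0,0]]]' 40
python3 -m jog '[[[0,0,0,0,0,0,0],[0,0,0,0,0,0,0]]]'
python3 - <<'E'
from h import *
st()
a=look('scene','s11');w=look('wrist','w11')
for n,s,off in(('s',a,0),('w',w,0)):
    P=cloud(s);X,Y,Z=P[...,0],P[...,1],P[...,2]
    for y0,x0 in ((90,633),(-60,652)):
        m=(abs(Z-133)<6)&(abs(Y-y0)<45)&(abs(X-x0)<45);q=P[m];print(n,'rim',len(q),cv2.minEnclosingCircle(q[:,:2].astype(np.float32)) if len(q) else '')
P=cloud(a);m=(abs(P[...,0]-633)<40)&(abs(P[...,1]-90)<40)&(P[...,2]>215)&(P[...,2]<280);q=P[m];print(len(q),q.min(0),q.max(0))
E
```

```text
time: 20.88
tool_pos: [632.4, 91.3, 311.9]
tcp_rot: [-179.9, 0.0, 90.1]
ft_force: [0.9, -0.8, -0.8]
finger_gap: 15.0
time: 21.12
tool_pos: [632.5, 88.8, 313.0]
tcp_rot: [-180.0, 0.0, 90.0]
ft_force: [-0.5, -1.3, -0.9]
finger_gap: 14.9
{'time': 21.1, 'joint_pos': [3.4, 12.7, 67.1, -0.0, 100.2, 3.4], 'tool_pos': [632.5, 88.8, 313.0], 'tcp_rot': [-180.0, 0.0, 90.0], 'ft_force': [-0.5, -1.3, -0.9], 'finger_gap': 14.9}
s rim 247 ((632.285400390625, 90.87168884277344), 33.03908920288086)
s rim 273 ((651.1447143554688, -58.41353225708008), 33.16229248046875)
w rim 378 ((633.4349975585938, 91.56218719482422), 29.833423614501953)
w rim 0 
512 [610.07882732  64.40525803 222.21235488] [656.69946108 108.01518022 279.78468647]
```

```bash
python3 -m jog '[[[0.03,0.01,0.5,0,0,0,0],[0,0,0.7,0,0,0,0],[0,0,0.42,0,0,0,0],[0,0,0.1,0,0,0,0],[0,0,0.2,0,0,0,0],[0,0,0.2,0,0,0,0],[0,0,0,0,0,0,0]]]' 40
python3 -m jog '[[[0,0,0.2,0,0,0,0],[0,0,0.25,0,0,0,0],[0,0,0.25,0,0,0,0],[0,0,0.25,0,0,0,0],[0,0,0.2,0,0,0,0],[0,0,0,0,0,0,0],[0,0,0,0,0,0,0],[0,0,0,0,0,0,0]]]' 40
```

```text
time: 22.1
tool_pos: [632.8, 91.2, 206.6]
tcp_rot: [-179.9, 0.0, 90.0]
ft_force: [0.6, -0.4, -0.2]
finger_gap: 14.6
time: 23.1
tool_pos: [633.6, 91.3, 150.8]
tcp_rot: [179.9, -0.0, 90.0]
ft_force: [-0.4, 0.5, -0.2]
finger_gap: 14.6
```

```bash
python3 -m jog '[[[0,0,0.08,0,0,0,0],[0,0,0,0,0,0,0],[0,0,0,0,0,0,0],[0,0,-0.4,0,0,0,0],[0,0,-0.4,0,0,0,0],[0,0,-0.4,0,0,0,0],[0,0,0,0,0,0,0],[0,0,0,0,0,0,0]]]' 40
python3 - <<'E'
from h import *
a=look('scene','s12');cv2.imwrite('pics/c12.png',cv2.resize(a['im'][150:350,250:450,::-1],(500,500)))
E
python3 -m jog '[[[0,0,0.3,0,0,0,0],[0,0,0.4,0,0,0,0],[0,0,0.3,0,0,0,0],[0,0,0.2,0,0,0,0],[0,0,0,0,0,0,0],[0,0,0,0,0,0,0],[0,0,0,0,0,0,0],[0,0,0,0,0,0,0]]]' 40
```

```text
time: 24.1
tool_pos: [633.1, 91.3, 205.7]
tcp_rot: [-180.0, 0.0, 90.0]
ft_force: [0.2, -0.1, -1.1]
finger_gap: 14.7
time: 25.15
tool_pos: [633.2, 91.2, 145.9]
tcp_rot: [180.0, 0.0, 90.0]
ft_force: [0.3, 0.7, -0.5]
finger_gap: 14.8
```

View pics/c12.png

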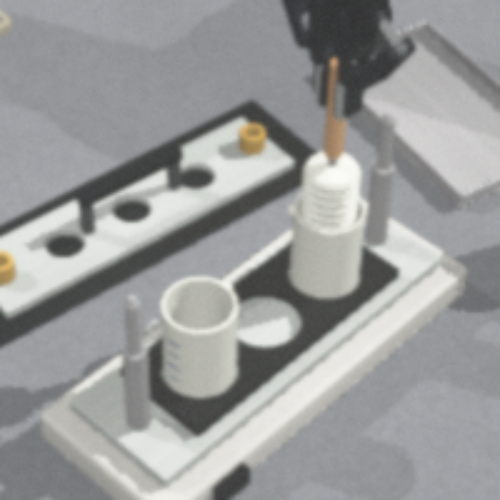

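Brush half-raised inside beaker A at (330,195), beaker seated. On to beaker C.

```bash
python3 -m jog '[[[0,0,-0.3,0,0,0,0],[0,0,-0.5,0,0,0,0],[0,0,-0.6,0,0,0,0],[0,0,-0.6,0,0,0,0],[0,0,-0.5,0,0,0,0],[-0.4,0.05,0,0,0,0,0],[-0.8,0.1,0,0,0,0,0],[-0.8,0.1,0,0,0,0,0],[-0.6,0.07,0,0,0,0,0],[-0.4,0.05,0,0,0,0,0],[0,0,0,0,0,0,0],[0,0,0,0,0,0,0]]]' 40
python3 - <<'E'
from h import *
st()
w=look('wrist','w13');P=cloud(w);X,Y,Z=P[...,0],P[...,1],P[...,2]
for y0,x0 in ((90,633),(-60,652)):
    m=(abs(Z-134)<4)&(abs(Y-y0)<36)&(abs(X-x0)<36);q=P[m];print('rim',len(q),cv2.minEnclosingCircle(q[:,:2].astype(np.float32)) if len(q) else '')
E
```

```text
time: 26.65
tool_pos: [651.6, -58.1, 270.6]
tcp_rot: [-180.0, -0.0, 90.0]
ft_force: [0.1, 0.6, -0.6]
finger_gap: 14.9
{'time': 26.6, 'joint_pos': [-9.6, 15.0, 68.8, 0.0, 96.2, -9.6], 'tool_pos': [651.6, -58.1, 270.6], 'tcp_rot': [-180.0, -0.0, 90.0], 'ft_force': [0.1, 0.6, -0.6], 'finger_gap': 14.9}
rim 877 ((633.2313232421875, 87.68817901611328), 31.70154571533203)
rim 484 ((650.9020385742188, -56.09654998779297), 30.571861267089844)
```

```bash
python3 -m jog '[[[0,0,0.4,0,0,0,0],[0,0,0.4,0,0,0,0],[0,0,0.2,0,0,0,0],[0,0,0.2,0,0,0,0],[0,0,0.2,0,0,0,0],[0,0,0,0,0,0,0]]]' 40
python3 -m jog '[[[0,0,0.25,0,0,0,0],[0,0,0.25,0,0,0,0],[0,0,0.25,0,0,0,0],[0,0,0.2,0,0,0,0],[0,0,0.12,0,0,0,0],[0,0,0,0,0,0,0],[0,0,0,0,0,0,0],[0,0,0,0,0,0,0]]]' 40
python3 -m jog '[[[0,0,0,0,0,0,0],[0,0,-0.4,0,0,0,0],[0,0,-0.4,0,0,0,0],[0,0,-0.4,0,0,0,0],[0,0,0,0,0,0,0],[0,0,0,0,0,0,0]]]' 40
python3 - <<'E'
from h import *
a=look('scene','s14');P=cloud(a);X,Y,Z=P[...,0],P[...,1],P[...,2]
m=(abs(X-652)<40)&(abs(Y+58)<40)&(Z>137)&(Z<165);q=P[m];print('head',len(q),q.min(0),q.max(0))
for y0,x0 in ((90,633),(-60,652)):
    m=(abs(Z-133)<6)&(abs(Y-y0)<45)&(abs(X-x0)<45);q=P[m];print('rim',len(q),cv2.minEnclosingCircle(q[:,:2].astype(np.float32)) if len(q) else '')
E
python3 -m jog '[[[0,0,0.3,0,0,0,0],[0,0,0.4,0,0,0,0],[0,0,0.3,0,0,0,0],[0,0,0.2,0,0,0,0],[0,0,0,0,0,0,0],[0,0,0,0,0,0,0],[0,0,0,0,0,0,0],[0,0,0,0,0,0,0]]]' 40
```

```text
time: 27.45
tool_pos: [651.2, -58.7, 199.8]
tcp_rot: [-179.9, -0.0, 90.0]
ft_force: [0.2, 0.5, -1.2]
finger_gap: 14.7
time: 28.45
tool_pos: [652.1, -58.8, 148.1]
tcp_rot: [179.9, 0.0, 90.0]
ft_force: [-1.1, -0.0, -1.2]
finger_gap: 15.0
time: 29.2
tool_pos: [651.6, -58.7, 207.2]
tcp_rot: [-180.0, -0.0, 90.0]
ft_force: [0.7, 0.3, -1.1]
finger_gap: 15.2
head 249 [638.2972101  -88.76556301 137.03659731] [680.76110341 -34.1082292  164.66844704]
rim 245 ((632.8837890625, 89.57254028320312), 32.44178771972656)
rim 253 ((652.6118774414062, -58.92032241821289), 32.613243103027344)
time: 30.25
tool_pos: [652.0, -58.8, 147.9]
tcp_rot: [180.0, 0.0, 90.0]
ft_force: [0.5, -0.6, -0.5]
finger_gap: 15.0
```

```bash
python3 -m jog '[[[0,0,-0.3,0,0,0,0],[0,0,-0.5,0,0,0,0],[0,0,-0.6,0,0,0,0],[0,0,-0.6,0,0,0,0],[0,0,-0.6,0,0,0,0],[0,0,-0.4,0,0,0,0],[0,0,0,0,0,0,0]]]' 40
cat > m.py <<'E'
from h import *
import sys
def stand_tray(tag):
    for n in('scene','top'):
        s=look(n,n[0]+tag);P=cloud(s);X,Y,Z=P[...,0],P[...,1],P[...,2];hsv=cv2.cvtColor(s['im'],cv2.COLOR_RGB2HSV)
        m=(hsv[...,1]<70)&(Z>71)&(Z<85)&(Y<-260)&(Y>-480)&(X>380)&(X<580); q=P[m]
        if len(q): print(n,'mouth',len(q),cv2.minEnclosingCircle(q[:,:2].astype(np.float32)))
        m=(Z>11)&(Z<25)&(Y>180)&(Y<420)&(X>300)&(X<620);q=P[m]
        print(n,'tray',len(q),np.round(q.min(0)),np.round(q.max(0)))
E
python3 -c "
from m import *
stand_tray('15')"
```

```text
time: 31.12
tool_pos: [653.0, -58.9, 301.2]
tcp_rot: [179.7, 0.1, 90.0]
ft_force: [0.1, -0.1, -1.6]
finger_gap: 15.0
scene mouth 251 ((466.6226501464844, -346.6587219238281), 31.870834350585938)
scene tray 405 [375. 180.  11.] [620. 420.  25.]
top mouth 163 ((464.92327880859375, -345.5380554199219), 32.609798431396484)
top tray 441 [376. 180.  11.] [620. 419.  25.]
```

View pics/t15.png

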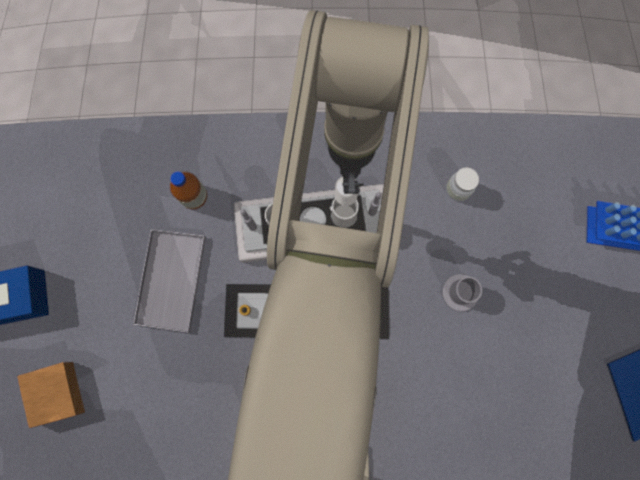

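Stand was knocked: mouth now at (466,-346), pixel (467,291). Tray unmoved at (170,281). Moving there.

```bash
python3 -m jog '[[[-0.3,-0.2,0,0,0,0,0],[-0.7,-0.45,0,0,0,0,0],[-0.8,-0.5,0,0,0,0,0],[-0.8,-0.52,0,0,0,0,0],[-0.8,-0.52,0,0,0,0,0],[-0.8,-0.52,0,0,0,0,0],[-0.7,-0.46,0,0,0,0,0],[-0.5,-0.33,0,0,0,0,0],[-0.35,-0.22,0,0,0,0,0],[0,0,0,0,0,0,0],[0,0,0,0,0,0,0]]]' 40
python3 - <<'E'
from h import *
st()
for n in('wrist','scene'):
    w=look(n,n[0]+'16');P=cloud(w);X,Y,Z=P[...,0],P[...,1],P[...,2]
    m=(Z>72)&(Z<84)&(Y<-300)&(Y>-395)&(X>420)&(X<510); q=P[m]
    print(n,'mouth',len(q),cv2.minEnclosingCircle(q[:,:2].astype(np.float32)))
    m=(Z>212)&(Z<278)&(Y<-300)&(Y>-395)&(X>420)&(X<510); q=P[m]; print('head',len(q),q.min(0),q.max(0))
    m=(Z>4)&(Z<12)&(Y<-290)&(Y>-405)&(X>410)&(X<520); q=P[m];h=cv2.convexHull(q[:,:2].astype(np.float32));print('foot',cv2.fitEllipse(h))
E
```

```text
time: 32.6
tool_pos: [466.0, -345.7, 297.1]
tcp_rot: [-180.0, -0.0, 90.0]
ft_force: [-0.5, 0.1, -0.6]
finger_gap: 14.9
{'time': 32.6, 'joint_pos': [-41.7, 3.3, 79.0, 0.0, 97.7, -41.7], 'tool_pos': [466.0, -345.7, 297.1], 'tcp_rot': [-180.0, -0.0, 90.0], 'ft_force': [-0.5, 0.1, -0.6], 'finger_gap': 14.9}
wrist mouth 411 ((465.7029724121094, -345.79998779296875), 30.86697769165039)
head 4301 [ 442.37362829 -365.64441181  212.34219127] [ 488.86470263 -322.3271092   277.90014999]
foot ((465.6736755371094, -346.4053955078125), (89.71208190917969, 90.92843627929688), 84.45394897460938)
scene mouth 236 ((466.6829833984375, -348.1190490722656), 32.77817153930664)
head 913 [ 445.6446976  -369.62047085  212.02626126] [ 491.79411986 -321.73118256  277.99294365]
foot ((465.1092834472656, -319.38958740234375), (106.04827880859375, 240.89305114746094), 178.23828125)
```

```bash
python3 -m jog '[[[0,0,0.5,0,0,0,0],[0,0,0.7,0,0,0,0],[0,0,0.7,0,0,0,0],[0,0,0.4,0,0,0,0],[0,0,0.2,0,0,0,0],[0,0,0.2,0,0,0,0],[0,0,0,0,0,0,0]]]' 40
python3 -m jog '[[[0,0,0.2,0,0,0,0],[0,0,0.25,0,0,0,0],[0,0,0.25,0,0,0,0],[0,0,0.2,0,0,0,0],[0,0,0.14,0,0,0,0],[0,0,0.06,0,0,0,0],[0,0,0.03,0,0,0,0],[0,0,0,0,0,0,0],[0,0,0,0,0,0,0]]]' 40
```

```text
time: 33.58
tool_pos: [465.9, -346.3, 162.4]
tcp_rot: [-180.0, -0.0, 90.0]
ft_force: [-0.3, 0.3, -1.1]
finger_gap: 14.8
time: 34.7
tool_pos: [466.0, -346.5, 106.3]
tcp_rot: [180.0, 0.0, 90.0]
ft_force: [-0.2, -0.1, -0.1]
finger_gap: 15.3
```

```bash
python3 -m jog '[[[0,0,0.04,0,0,0,0],[0,0,0,0,0,0,0],[0,0,0,0,0,0,0.25],[0,0,0,0,0,0,0.4],[0,0,0,0,0,0,0.6],[0,0,0,0,0,0,1],[0,0,0,0,0,0,1],[0,0,0,0,0,0,1],[0,0,0,0,0,0,1],[0,0,0,0,0,0,1]]]' 40
python3 -m jog '[[[0,0,-0.3,0,0,0,1],[0,0,-0.8,0,0,0,1],[0,0,-1,0,0,0,1],[0,0,-1,0,0,0,1],[0,0,-0.6,0,0,0,1],[0,0,0,0,0,0,1]]]' 40
python3 - <<'E'
from h import *
st()
for n in('wrist','scene'):
    w=look(n,n[0]+'17');P=cloud(w);hsv=cv2.cvtColor(w['im'],cv2.COLOR_RGB2HSV);X,Y,Z=P[...,0],P[...,1],P[...,2]
    r=(Y<-290)&(Y>-405)&(X>410)&(X<520)
    q=P[r&(Z>72)&(Z<84)&(hsv[...,1]<70)];print(n,'mouth',cv2.minEnclosingCircle(q[:,:2].astype(np.float32)))
    q=P[r&(Z>100)&(hsv[...,1]>70)]
    for lo in(100,125,150,180):
        k=q[(q[:,2]>lo)&(q[:,2]<lo+25)];print(lo,len(k),np.median(k,0).round(1))
    print(np.percentile(q[:,2],98))
E
```

```text
time: 35.95
tool_pos: [465.8, -346.3, 103.9]
tcp_rot: [180.0, -0.0, 90.0]
ft_force: [0.4, -0.2, -0.6]
finger_gap: 85.6
time: 36.7
tool_pos: [467.2, -347.5, 294.1]
tcp_rot: [179.7, 0.3, 90.0]
ft_force: [0.2, 1.0, -0.0]
finger_gap: 85.4
{'time': 36.7, 'joint_pos': [-41.7, 3.1, 79.5, 0.0, 96.9, -41.7], 'tool_pos': [467.2, -347.5, 294.1], 'tcp_rot': [179.7, 0.3, 90.0], 'ft_force': [0.2, 1.0, -0.0], 'finger_gap': 85.4}
wrist mouth ((465.6435241699219, -346.0342712402344), 31.00745964050293)
100 57 [ 465.3 -339.1  113.5]
125 75 [ 465.3 -339.4  137.9]
150 100 [ 465.3 -339.3  163.5]
180 286 [ 465.3 -344.9  186.7]
421.2081610831136
scene mouth ((466.89630126953125, -347.1265563964844), 31.96523094177246)
100 57 [ 472.  -347.3  113.2]
125 60 [ 472.1 -347.4  137.4]
150 63 [ 471.5 -347.8  161.2]
180 50 [ 468.6 -347.   185.5]
676.3425973181808
```

Brush stands centred and upright, stand at (466,-346). Turning the tool 90° (jaws along y) and going over beaker A; measuring tray and rims.

```bash
python3 -m jog '[[[0,0,0,0,0,0.0278,0.85],[0,0,0,0,0,0.0278,0.85],[0,0,0,0,0,0.0278,0.85],[0,0,0,0,0,0.0278,0.85],[0,0,0,0,0,0.0278,0.85],[0,0,0,0,0,0.0278,0.85],[0,0,0,0,0,0.0278,0.85],[0,0,0,0,0,0.0278,0.85],[0,0,0,0,0,0.0276,0.85]]]' 40
python3 -m jog '[[[0.1,-0.4,0,0,0,0,0.85],[0.35,-0.85,0,0,0,0,0.85],[0.35,-0.9,0,0,0,0,0.85],[0.35,-0.9,0,0,0,0,0.85],[0.35,-0.9,0,0,0,0,0.85],[0.35,-0.9,0,0,0,0,0.85],[0.35,-0.9,0,0,0,0,0.85],[0.35,-0.9,0,0,0,0,0.85],[0.35,-0.9,0,0,0,0,0.85],[0.3,-0.8,0,0,0,0,0.85],[0.14,-0.37,0,0,0,0,0.85],[0,0,0,0,0,0,0.85]]]' 40
python3 - <<'E'
from h import *
st()
b=look('top','t18');w=look('wrist','w18');a=look('scene','s18')
P=cloud(w);X,Y,Z=P[...,0],P[...,1],P[...,2]
for n,s in(('w',w),('s',a)):
  P=cloud(s);X,Y,Z=P[...,0],P[...,1],P[...,2]
  for y0,x0 in ((90,633),(-60,652)):
    m=(abs(Z-134)<5)&(abs(Y-y0)<40)&(abs(X-x0)<40);q=P[m];print(n,'rim',len(q),cv2.minEnclosingCircle(q[:,:2].astype(np.float32)) if len(q) else '')
for n,s in(('t',b),('s',a)):
  P=cloud(s);X,Y,Z=P[...,0],P[...,1],P[...,2];hsv=cv2.cvtColor(s['im'],cv2.COLOR_RGB2HSV)
  m=((Z>10)&(Z<24)&(Y>200)&(Y<400)&(X>330)&(X<610)).astype(np.uint8)
  k,l,stt,c=cv2.connectedComponentsWithStats(m)
  for i in np.argsort(-stt[1:,4])[:4]+1:
    q=P[l==i]; print(n,'tray',len(q),cv2.minAreaRect(q[:,:2].astype(np.float32)),stt[i])
  m=(Z>60)&(Y>200)&(Y<400)&(X>560)&(X<760);q=P[m];print('amber',np.median(q,0),q.min(0),q.max(0))
E
```

```text
time: 37.92
tool_pos: [465.1, -345.7, 286.9]
tcp_rot: [-179.9, 0.1, -0.3]
ft_force: [-0.3, 0.2, -0.9]
finger_gap: 72.3
time: 39.42
tool_pos: [632.1, 91.4, 287.9]
tcp_rot: [180.0, 0.1, 0.3]
ft_force: [0.5, 0.7, -0.5]
finger_gap: 72.5
{'time': 39.4, 'joint_pos': [3.6, 12.6, 69.8, 0.0, 97.7, 93.4], 'tool_pos': [632.1, 91.4, 287.9], 'tcp_rot': [180.0, 0.1, 0.3], 'ft_force': [0.5, 0.7, -0.5], 'finger_gap': 72.5}
w rim 738 ((632.568115234375, 89.54353332519531), 31.9106388092041)
w rim 972 ((649.5858764648438, -58.09608840942383), 32.22987747192383)
s rim 210 ((632.1215209960938, 89.86741638183594), 32.93545150756836)
s rim 228 ((651.3096313476562, -57.97764205932617), 32.96605682373047)
t tray 17 ((387.54608154296875, 384.44525146484375), (30.389402389526367, 2.8628363609313965), 83.08549499511719) [155 326  13   3  17]
t tray 12 ((381.3604431152344, 351.78070068359375), (19.1467342376709, 2.6224944591522217), 82.48123168945312) [170 329   9   3  12]
t tray 11 ((599.8497314453125, 289.05352783203125), (1.6955811977386475, 18.54065704345703), 81.58612060546875) [203 237   2   9  11]
t tray 1 ((585.7257690429688, 289.69403076171875), (0.0, 0.0), 0.0) [203 247   1   1   1]
amber [721.63199884 287.62511236  66.15674229] [713.04731849 286.74182729  60.18368522] [735.03468792 290.2957405   73.07448022]
s tray 170 ((410.38360595703125, 329.6673583984375), (66.54498291015625, 138.02896118164062), 44.25257873535156) [378 164  27  35 170]
s tray 107 ((556.7072143554688, 294.3170471191406), (7.411003589630127, 103.78010559082031), 82.43269348144531) [407 202  27  27 107]
s tray 1 ((454.7571716308594, 323.5330505371094), (0.0, 0.0), 0.0) [400 191   1   1   1]
s tray 1 ((398.7450866699219, 226.86270141601562), (0.0, 0.0), 0.0) [357 195   1   1   1]
amber [731.39444802 306.94289406 100.73430713] [687.72586927 283.37098895  60.10156035] [759.28495489 351.33241794 148.85210807]
```

View pics/w18.png

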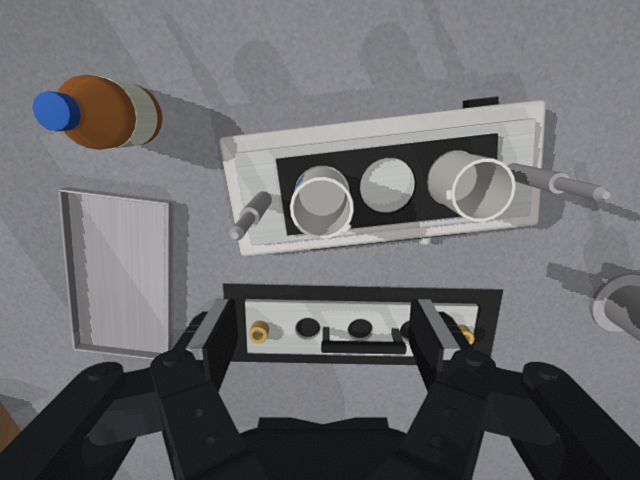

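Beaker A rim at (322,208), C at (483,189) in the wrist view; tray corners (60,190),(170,202),(168,356),(73,349), empty and clear of amber. Grasping A.

```bash
python3 -m jog '[[[0.01,0.03,0.5,0,0,0,0.85],[0,0,0.8,0,0,0,0.85],[0,0,0.8,0,0,0,0.85],[0,0,0.7,0,0,0,0.85],[0,0,0.6,0,0,0,0.85],[0,0,0.5,0,0,0,0.85],[0,0,0.4,0,0,0,0.85],[0,0,0.36,0,0,0,0.85],[0,0,0,0,0,0,0.85],[0,0,0,0,0,0,0.85]]]' 25
python3 -m jog '[[[0,0,0,0,0,0,0.7],[0,0,0,0,0,0,0.6],[0,0,0,0,0,0,0.5],[0,0,0,0,0,0,0.5],[0,0,0,0,0,0,0.5],[0,0,0,0,0,0,0.5]]]' 25
python3 - <<'E'
from h import *
for n,uv in(('t18',[(151,230),(205,233),(189,331),(135,324)]),('w18',[(60,190),(170,202),(168,356),(73,349)])):
    q=ray(load(n),uv,18);print(q.round(1)[:,:2].tolist(),q.mean(0).round(1))
    a=(q[0]+q[1]-q[2]-q[3])/2;b=(q[0]+q[3]-q[1]-q[2])/2;print(np.hypot(*a[:2]),np.hypot(*b[:2]),np.degrees(np.arctan2(a[1],a[0])))
E
```

```text
time: 40.83
tool_pos: [632.2, 85.5, 54.9]
tcp_rot: [179.9, 0.1, -0.1]
ft_force: [-0.3, -7.0, -2.9]
finger_gap: 72.3
time: 41.58
tool_pos: [633.5, 87.6, 56.6]
tcp_rot: [-180.0, -0.0, -0.0]
ft_force: [0.1, -6.9, 4.3]
finger_gap: 59.1
[[629.4, 423.4], [619.7, 284.2], [378.9, 315.0], [395.0, 450.7]] [505.7 368.3  18. ]
239.3772438513204 138.0801553669032 -6.976765734499328
[[630.3, 421.7], [614.9, 283.4], [385.1, 315.7], [396.0, 454.5]] [506.6 368.8  18. ]
234.3783242040117 139.1609358043295 -7.986797647653363
```

Grip 59 mm but a 7 N side force: the linkage leans on the left pin. Ease 2 mm away while lifting.

```bash
python3 -m jog '[[[0,0.04,-0.1,0,0,0,0.5],[0,0,-0.2,0,0,0,0.5],[0,0,-0.3,0,0,0,0.5],[0,0,-0.4,0,0,0,0.5],[0,0,0,0,0,0,0.5]]]' 25
python3 -m jog '[[[0,0,-0.6,0,0,0,0.5],[0,0,-0.8,0,0,0,0.5],[0,0,-0.8,0,0,0,0.5],[0,0,-0.4,0,0,0,0.5],[0,0,0,0,0,0,0.5],[0,0,0,0,0,0,0.5]]]' 25
python3 - <<'E'
from h import *
st()
w=look('wrist','w19');a=look('scene','s19')
P=cloud(a);X,Y,Z=P[...,0],P[...,1],P[...,2]
m=(abs(X-633)<45)&(abs(Y-88)<45)&(Z>150);q=P[m];print(np.percentile(q[:,2],[0,1,5]))
for lo in range(180,300,20):
   k=q[(q[:,2]>lo)&(q[:,2]<lo+20)]; print(lo,len(k),k.min(0).round(),k.max(0).round())
cv2.imwrite('pics/c19.png',cv2.resize(a['im'][120:320,280:480,::-1],(500,500)))
E
```

```text
time: 42.2
tool_pos: [635.5, 86.2, 109.7]
tcp_rot: [-180.0, -0.3, 0.0]
ft_force: [0.3, 0.3, -1.3]
finger_gap: 59.1
time: 42.95
tool_pos: [632.2, 86.2, 233.4]
tcp_rot: [180.0, 0.2, 0.0]
ft_force: [0.2, 0.1, -1.0]
finger_gap: 59.2
{'time': 43.0, 'joint_pos': [3.2, 12.9, 75.2, -0.0, 92.2, 93.1], 'tool_pos': [632.2, 86.2, 233.4], 'tcp_rot': [180.0, 0.2, 0.0], 'ft_force': [0.2, 0.1, -1.0], 'finger_gap': 59.2}
[225.51845693 235.15597852 261.85421382]Traceback (most recent call last):
  File "<stdin>", line 7, in <module>
    return umr_minimum(a, axis, None, out, keepdims, initial, where)
ValueError: zero-size array to reduction operation minimum which has no identity
```

Beaker lifted, underside 226 (expected 227). Moving over the tray (centre ≈(506,368.5), yaw −7.5°), A to (560,361).

```bash
python3 -m jog '[[[-0.1,-0.35,0,0,0,0,0.5],[-0.15,-0.6,0,0,0,0,0.5],[-0.18,-0.7,0,0,0,0,0.5],[-0.2,-0.75,0,0,0,0,0.5],[-0.2,-0.75,0,0,0,0,0.5],[-0.18,-0.7,0,0,0,0,0.5],[-0.18,-0.7,0,0,0,0,0.5],[-0.14,-0.6,0,0,0,0,0.5],[-0.1,-0.35,0,0,0,0,0.5],[0,0,0,0,0,0,0.5],[0,0,0,0,0,0,0.5]]]' 25
python3 -m jog '[[[0,0,0.5,0,0,0,0.5],[0,0,0.7,0,0,0,0.5],[0,0,0.8,0,0,0,0.5],[0,0,0.7,0,0,0,0.5],[0,0,0.5,0,0,0,0.5],[0,0,0.4,0,0,0,0.5],[0,0,0.2,0,0,0,0.5],[0,0,0.2,0,0,0,0.5],[0,0,0.1,0,0,0,0.5],[0,0,0,0,0,0,0.5]]]' 25
python3 - <<'E'
from h import *
st()
s=look('scene','s20');cv2.imwrite('pics/c20.png',cv2.resize(s['im'][100:280,340:540,::-1],(600,540)))
E
```

```text
time: 44.42
tool_pos: [561.7, 360.4, 235.8]
tcp_rot: [180.0, 0.0, 0.0]
ft_force: [0.9, 0.9, -0.5]
finger_gap: 59.1
time: 45.68
tool_pos: [561.5, 361.3, 31.0]
tcp_rot: [-180.0, -0.0, 0.0]
ft_force: [0.2, 0.4, -0.2]
finger_gap: 58.7
{'time': 45.7, 'joint_pos': [28.4, 24.7, 82.2, -0.0, 73.1, 118.3], 'tool_pos': [561.5, 361.3, 31.0], 'tcp_rot': [-180.0, -0.0, 0.0], 'ft_force': [0.2, 0.4, -0.2], 'finger_gap': 58.7}
```

View pics/c20.png

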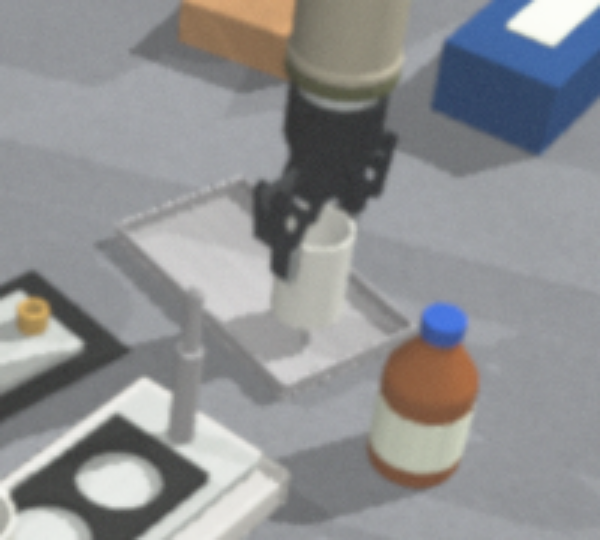

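Beaker A upright over the tray end, walls clear. Lower and release.

```bash
python3 -m jog '[[[0,0,0.2,0,0,0,0.5],[0,0,0.12,0,0,0,0.5],[0,0,0.06,0,0,0,0.5],[0,0,0.03,0,0,0,0.5],[0,0,0.02,0,0,0,0.5],[0,0,0,0,0,0,0.5],[0,0,0,0,0,0,0.5]]]' 25
python3 -m jog '[[[0,0,0,0,0,0,0.72],[0,0,0,0,0,0,0.78],[0,0,0,0,0,0,0.85],[0,0,0,0,0,0,0.85],[0,0,-0.3,0,0,0,0.85],[0,0,-0.6,0,0,0,0.85],[0,0,-0.9,0,0,0,0.85],[0,0,-1,0,0,0,0.85],[0,0,-1,0,0,0,0.85],[0,0,-1,0,0,0,0.85],[0,0,0,0,0,0,0.85]]]' 25
python3 - <<'E'
from h import *
st()
w=look('wrist','w21');s=look('scene','s21')
for n in('w21','s21'):
  P=cloud(load(n));X,Y,Z=P[...,0],P[...,1],P[...,2]
  m=(abs(X-561)<45)&(abs(Y-361)<45)&(Z>80)&(Z<95);q=P[m];print(n,len(q),cv2.minEnclosingCircle(q[:,:2].astype(np.float32)),np.median(q[:,2]))
  m=(abs(Z-134)<5)&(abs(Y+58)<40)&(abs(X-652)<40);q=P[m]
  if len(q): print('C',len(q),cv2.minEnclosingCircle(q[:,:2].astype(np.float32)))
E
```

```text
time: 46.6
tool_pos: [561.7, 361.3, 9.6]
tcp_rot: [-180.0, -0.0, 0.0]
ft_force: [0.2, 0.8, -0.5]
finger_gap: 59.0
time: 47.98
tool_pos: [564.1, 362.6, 257.8]
tcp_rot: [-179.7, -0.6, 0.0]
ft_force: [0.3, 0.3, -0.3]
finger_gap: 72.6
{'time': 48.0, 'joint_pos': [28.4, 16.9, 67.9, -0.0, 94.5, 118.3], 'tool_pos': [564.1, 362.6, 257.8], 'tcp_rot': [-179.7, -0.6, 0.0], 'ft_force': [0.3, 0.3, -0.3], 'finger_gap': 72.6}
w21 719 ((561.9575805664062, 360.91107177734375), 31.8204288482666) 87.46122280225745
s21 184 ((561.4015502929688, 361.51312255859375), 33.162925720214844) 85.72305204802836
C 229 ((652.7528076171875, -58.42721176147461), 33.388694763183594)
```

A stands at (561.6,361.3), rim at 88 as it should. Now C with the jaws along x (knuckles away from the pin).

```bash
python3 -m jog '[[[0,0,-0.4,0,0,-0.0278,1],[0,0,0,0,0,-0.0278,1],[0,0,0,0,0,-0.0278,1],[0,0,0,0,0,-0.0278,1],[0,0,0,0,0,-0.0278,1],[0,0,0,0,0,-0.0278,1],[0,0,0,0,0,-0.0278,1],[0,0,0,0,0,-0.0278,1],[0,0,0,0,0,-0.0276,1]]]' 25
python3 -m jog '[[[-0.4,0.1,0,0,0,0,1],[-0.8,0.18,0,0,0,0,1],[-0.9,0.19,0,0,0,0,1],[-0.9,0.19,0,0,0,0,1],[-0.9,0.19,0,0,0,0,1],[-0.9,0.19,0,0,0,0,1],[-0.9,0.19,0,0,0,0,1],[-0.9,0.19,0,0,0,0,1],[-0.9,0.19,0,0,0,0,1],[-0.6,0.13,0,0,0,0,1],[-0.3,0.07,0,0,0,0,1],[0,0,0,0,0,0,1]]]' 25
python3 - <<'E'
from h import *
st()
P=cloud(look('wrist','w22'));X,Y,Z=P[...,0],P[...,1],P[...,2]
m=(abs(Z-134)<5)&(abs(Y+58)<40)&(abs(X-652)<40);q=P[m];print('C',len(q),cv2.minEnclosingCircle(q[:,:2].astype(np.float32)))
E
```

```text
time: 49.2
tool_pos: [560.6, 360.7, 267.1]
tcp_rot: [-179.8, 0.1, 90.4]
ft_force: [0.1, -0.4, 0.4]
finger_gap: 85.2
time: 50.7
tool_pos: [651.7, -59.8, 268.7]
tcp_rot: [-179.9, -0.0, 89.8]
ft_force: [1.0, -0.3, 0.2]
finger_gap: 85.4
{'time': 50.7, 'joint_pos': [-9.7, 15.1, 68.9, 0.0, 96.1, -9.6], 'tool_pos': [651.7, -59.8, 268.7], 'tcp_rot': [-179.9, -0.0, 89.8], 'ft_force': [1.0, -0.3, 0.2], 'finger_gap': 85.4}
C 851 ((651.0498046875, -57.48014450073242), 31.64877700805664)
```

Aligned within 1–2 mm. Descend 213 mm, grip, lift.

```bash
python3 -m jog '[[[0.02,0,0.5,0,0,0,1],[0,0,0.8,0,0,0,1],[0,0,0.8,0,0,0,1],[0,0,0.7,0,0,0,1],[0,0,0.5,0,0,0,1],[0,0,0.4,0,0,0,1],[0,0,0.3,0,0,0,1],[0,0,0.26,0,0,0,1],[0,0,0,0,0,0,1],[0,0,0,0,0,0,1]]]' 25
python3 -m jog '[[[0,0,0,0,0,0,0.8],[0,0,0,0,0,0,0.7],[0,0,0,0,0,0,0.6],[0,0,0,0,0,0,0.5],[0,0,0,0,0,0,0.5],[0,0,0,0,0,0,0.5],[0,0,0,0,0,0,0.5]]]' 25
python3 -m jog '[[[0,0,-0.1,0,0,0,0.5],[0,0,-0.2,0,0,0,0.5],[0,0,-0.3,0,0,0,0.5],[0,0,-0.4,0,0,0,0.5],[0,0,-0.6,0,0,0,0.5],[0,0,-0.8,0,0,0,0.5],[0,0,-0.8,0,0,0,0.5],[0,0,-0.4,0,0,0,0.5],[0,0,0,0,0,0,0.5],[0,0,0,0,0,0,0.5]]]' 25
python3 - <<'E'
from h import *
st()
P=cloud(look('scene','s23'));X,Y,Z=P[...,0],P[...,1],P[...,2]
q=P[(abs(X-652)<45)&(abs(Y+59)<45)&(Z>140)];print(np.percentile(q[:,2],[0,1,5]))
k=q[(q[:,2]>228)&(q[:,2]<255)];print(len(k),k.min(0),k.max(0))
k=look('top','t23');P=cloud(k);q=P[(P[...,2]>11)&(P[...,2]<24)&(P[...,1]>200)&(P[...,1]<480)&(P[...,0]>340)&(P[...,0]<650)];print(len(q),q.min(0),q.max(0))
E
```

```text
time: 52.0
tool_pos: [652.8, -57.9, 57.3]
tcp_rot: [179.9, 0.0, 90.0]
ft_force: [-0.5, -0.2, 0.3]
finger_gap: 85.4
time: 52.88
tool_pos: [652.9, -58.0, 57.5]
tcp_rot: [179.9, 0.0, 90.0]
ft_force: [-2.1, 0.7, 5.7]
finger_gap: 59.9
time: 54.12
tool_pos: [651.4, -57.6, 234.3]
tcp_rot: [-179.8, -0.0, 90.0]
ft_force: [0.1, -0.3, -0.4]
finger_gap: 59.4
{'time': 54.1, 'joint_pos': [-9.5, 15.3, 72.2, -0.0, 92.6, -9.6], 'tool_pos': [651.4, -57.6, 234.3], 'tcp_rot': [-179.8, -0.0, 90.0], 'ft_force': [0.1, -0.3, -0.4], 'finger_gap': 59.4}
[225.99115433 236.67612099 269.03905938]
335 [638.29395505 -91.23822621 228.18311029] [682.26037544 -37.99791381 254.96999028]
625 [376.43492193 205.64987513  11.00557648] [630.08682306 456.60179319  23.92261074]
```

View pics/t23.png

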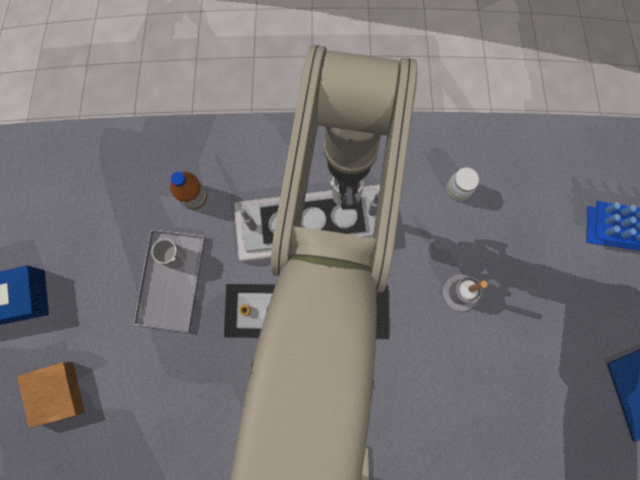

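Tray unchanged with A in it at (164,252). Carry C to (448,376).

```bash
python3 -m jog '[[[0.4,-0.2,0,0,0,0,0.5],[0.8,-0.37,0,0,0,0,0.5],[0.87,-0.4,0,0,0,0,0.5],[0.9,-0.43,0,0,0,0,0.5],[0.9,-0.43,0,0,0,0,0.5],[0.9,-0.43,0,0,0,0,0.5],[0.9,-0.43,0,0,0,0,0.5],[0.9,-0.43,0,0,0,0,0.5],[0.9,-0.43,0,0,0,0,0.5],[0.7,-0.32,0,0,0,0,0.5],[0.5,-0.2,0,0,0,0,0.5],[0,0,0,0,0,0,0.5]]]' 25
python3 -m jog '[[[0,0,0.5,0,0,0,0.5],[0,0,0.7,0,0,0,0.5],[0,0,0.8,0,0,0,0.5],[0,0,0.7,0,0,0,0.5],[0,0,0.5,0,0,0,0.5],[0,0,0.4,0,0,0,0.5],[0,0,0.2,0,0,0,0.5],[0,0,0.2,0,0,0,0.5],[0,0,0,0,0,0,0.5],[0,0,0,0,0,0,0.5]]]' 25
```

```text
time: 55.72
tool_pos: [446.2, 377.5, 235.5]
tcp_rot: [-179.9, 0.0, 90.2]
ft_force: [-0.2, 0.2, -0.7]
finger_gap: 59.7
time: 56.98
tool_pos: [449.0, 376.1, 37.3]
tcp_rot: [179.9, -0.0, 90.0]
ft_force: [0.3, 0.1, -1.0]
finger_gap: 59.8
```

```bash
python3 -m jog '[[[0,0,0.2,0,0,0,0.5],[0,0,0.16,0,0,0,0.5],[0,0,0.1,0,0,0,0.5],[0,0,0.05,0,0,0,0.5],[0,0,0.03,0,0,0,0.5],[0,0,0,0,0,0,0.5],[0,0,0,0,0,0,0.5]]]' 25
python3 -m jog '[[[0,0,0,0,0,0,0.72],[0,0,0,0,0,0,0.78],[0,0,0,0,0,0,0.82],[0,0,0,0,0,0,0.82],[0,0,-0.3,0,0,0,0.82],[0,0,-0.6,0,0,0,0.82],[0,0,-0.9,0,0,0,0.82],[0,0,-1,0,0,0,0.82],[0,0,-1,0,0,0,0.82],[0,0,-1,0,0,0,0.82],[0,0,-0.5,0,0,0,0.82],[0,0,0,0,0,0,0.82]]]' 25
python3 - <<'E'
from h import *
st()
s=look('scene','s24')
P=cloud(s);X,Y,Z=P[...,0],P[...,1],P[...,2];hsv=cv2.cvtColor(s['im'],cv2.COLOR_RGB2HSV)
for x0,y0 in((561,361),(448,376)):
  q=P[(abs(X-x0)<45)&(abs(Y-y0)<45)&(Z>80)&(Z<95)];print(len(q),cv2.minEnclosingCircle(q[:,:2].astype(np.float32)),np.median(q[:,2]))
r=(Y<-290)&(Y>-405)&(X>410)&(X<520)
q=P[r&(Z>72)&(Z<84)&(hsv[...,1]<70)];print('mouth',cv2.minEnclosingCircle(q[:,:2].astype(np.float32)))
q=P[r&(Z>100)&(hsv[...,1]>70)];print(np.median(q,0),np.percentile(q[:,2],95))
q=P[(abs(X-426)<60)&(abs(Z-11)<5)&(s['im'].min(2)>90)&(abs(Y-34)<180)];print('plate',cv2.minAreaRect(q[:,:2].astype(np.float32)))
E
```

```text
time: 57.85
tool_pos: [448.2, 375.7, 10.6]
tcp_rot: [-180.0, 0.0, 90.0]
ft_force: [-6.2, -3.4, 11.5]
finger_gap: 59.9
time: 59.35
tool_pos: [449.7, 376.6, 278.7]
tcp_rot: [179.7, -0.2, 90.0]
ft_force: [0.7, 0.4, -0.7]
finger_gap: 69.6
{'time': 59.4, 'joint_pos': [34.9, 3.9, 80.3, 0.0, 95.4, 34.9], 'tool_pos': [449.7, 376.6, 278.7], 'tcp_rot': [179.7, -0.2, 90.0], 'ft_force': [0.7, 0.4, -0.7], 'finger_gap': 69.6}
181 ((562.2084350585938, 362.4384765625), 33.71476745605469) 85.81642244425711
150 ((447.9505920410156, 374.4917907714844), 33.33625793457031) 85.38264822831962
mouth ((466.8513488769531, -345.6502380371094), 33.28009033203125)
[ 471.52312501 -347.35995647  152.35559551] 187.25832449439105
plate ((418.58154296875, 37.919189453125), (337.0548095703125, 109.2335433959961), 88.2918472290039)
```

View pics/s24.png

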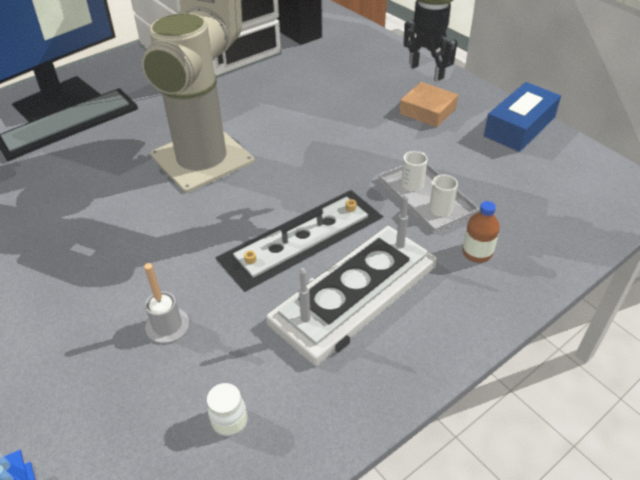

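Everything is in place: both beakers stand upright in the tray at (415,172) and (444,195), the plate is on the mat, the brush is in its stand and the bystanders are untouched. Handing in.

```bash
python3 -c "
from bench import job;print(job.hand_in())"
```

```text
the job is handed in; nothing more can be done
None
```

I did the whole task and handed it in at about 59 s of robot time. Only two beakers were present, left (A) and right (C); the middle nest was empty.

**What I did**
- **Plate:** I lifted it straight up its pins, measured about 0.014 rad of tilt at a 15 mm test lift, and laid it on the mat. Close-up it lay within about 1 mm of the mat's middle and parallel to it.
- **Scrubbing:** I scrubbed A, then C, each down, up and down again. The bristle end went to about 4–9 mm above the beaker's underside at the bottom and about 64 mm above it at the top.
- **Brush:** I put it back in its stand. The stand had been knocked about 27 mm aside during the run, so I found it again first.
- **Beakers:** I set both in the tray.

**Last checks**
- The final overview picture shows A at (562,362) and C at (448,374) upright in the tray, with rims at the expected height.
- The brush is upright with its top at z ≈ 187, centred in the stand at about (466,-346). The gripper is clear of everything, and the bottle and jar look untouched.

**What disagreed or went wrong**
- **Fingertip height:** The fingertips sit about 41 mm higher than the reported TCP. My first grip on the handle therefore closed on air above it, and I corrected for this from then on.
- **Left pin:** When I gripped beaker A, the gripper leaned on the left pin with about 7 N. I eased it off.
- **Beaker C:** It was set down with about 11 N.
- **Final plate measurement:** The overview camera gave the plate's outline as 109 mm wide, centred about 8 mm off the mat's middle, probably because other bright points got into the mask. I relied on the earlier close-up measurement instead.

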